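# Square up and check the corner of an open stirrer casing

## Robot

A 6-joint arm with a two-finger parallel gripper is mounted at the origin on the work surface. World frame = base frame: x ahead of the robot, y to its left, z up, the work surface at z = 0. Lengths are in m, angles in rad, forces in N, time in s.
With the tool pointing down it reaches from about 0.325 to 0.775 m from the base axis. Payload 9.3 kg.
Tool frame: the origin (TCP) lies midway between the tips of the shut fingers; the grasp point (between the pads) lies ctrl.pinch_z behind it (ctrl.pinch_z is the distance from the TCP to the grasp point, in m); z points along the fingers, y is the direction in which the jaws open and shut (so a half turn about z gives the same grasp; the last joint's range is limited). The gripper opens to 85 mm and grips with 20 to 120 N. Pads are 22 mm wide; open, the fingers measure 114 mm over their backs; the gripper's body (76 mm by 85 mm) begins 54 mm behind the grasp point. The pads swing forward as they close: fully open they stand 13 mm farther back than shut.
Start: joints at [-1.397, 0.259, 0.021, 1.334, 0, 1.418], TCP at [0.177, -0.521, 0.231] pointing down, gripper open.
Joint ranges: [-3.04, 3.04], [-0.91, 1.82], [-1.04, 1.36], [-1.92, 1.95], [-1.52, 1.45], [-3.14, 3.14]. Speed limits (rad/s): [2.22, 2.22, 2.79, 3.14, 3.14, 3.14].

## Interface

Orientations are given as [roll, pitch, yaw] about the fixed x, y, z axes, in that order (R = Rz(yaw) Ry(pitch) Rx(roll)).
In Python, from cell import ctrl, grab_frame, calibration, close_job gives the robot as it stands.
- The arm moves only by the shell command python3 -m creep 'ROWS' [FORCE]. ROWS is JSON, a list of rows, each an object of numbers: "dx", "dy", "dz": the shift along the tool's x, y, z each as a share of 1 m, from -1 to 1; "wx", "wy", "wz": the turn, a rotation vector about the tool's x, y, z each as a share of 90 degrees, from -1 to 1; "fingers": the opening, from 0 (shut) to 1 (fully open). In form: [{"dx": .., "dy": .., "dz": .., "wx": .., "wy": .., "wz": .., "fingers": ..}, ...]. A call has exactly 10 rows; each row is the pose to reach, as a shift and turn from the pose measured when the call began, along the tool's axes at that moment; what a row does not reach only later rows make up. A row lasts 1/8 s, in which the tool goes at most 62.5 mm and 10.7 degrees, less where a joint would pass 70% of its speed; a pose out of reach is approached as far as the arm can. A call with a number of a shift or a turn outside -1 to 1 is refused whole. A call with a gripper value outside its range is refused whole. The fingers move at their own pace and stop on an object; FORCE is the grip in N (left out, the last holds). Time passes only in rows, so rows that repeat a pose let the fingers close, or fill a call up. It gives the time, the measured TCP pose, the force and the opening at its end, in the units of the state.
- ctrl.state(): the state, without advancing time (a new reading comes with each control period).
- grab_frame(name): name is "scene" or "side" or "wrist"; returns (picture, depth): 480x640x3 uint8, red, green, blue; 480x640 float32, m along the optical axis (not along the pixel's ray), 0 where there is no reading.
- calibration(name): a dict with "fovy" (degrees; the focal length in pixels is half the picture's height over the tangent of half this angle, whatever the lens; pixels are square), "cx", "cy" (the principal point, pixels), "cam_to_world" (4x4, takes a point from camera to world coordinates). Camera axes: x right, y up, looking along -z (the intrinsics and any distortion apply to the point x, -y, -z); pixel columns grow to the right and rows downward; lengths in m; the calibration is good to about 2 mm. A picture is of the moment at which its call begins: read the wrist's pose just before it. calibration takes no time and is no camera call; for the wrist camera it gives the pose at the moment of the call.
- close_job(): hands the job in, once; it reports no verdict.
The state is a dict: "clock": time; "joint_pos": joint angles; "dq": joint speeds; "joint_efforts": joint torques, N m; "tcp_pos": TCP position; "eef_rot": TCP orientation; "ft_force": force on the tool from outside, world axes, zero at the start; "wrist_torque": the same for the moment, N m; "grip_width": finger opening in m.
Only numpy, scipy, OpenCV 4.12 (cv2) and the standard library are available. Lean on these libraries where they do the work, as an engineer would, in place of code of your own. Each camera call takes 0.05 s, during which the arm holds its last target.

## Task

Pick up the steel square from its rubber mat and press it flat on the casing floor into the inside corner, so that the loose side panel is pushed fully home against its stops and the square sits flush against both walls; hold it there for about a second with roughly 10 N on each wall (never more than 20 N, and push with the square only, not with the gripper). Then lift the square out, leaving the panel home, and lay it flat in the middle of its mat again. Leave the other things on the bench alone.

Things in the scene. Friction and masses are not known exactly. Their poses are not given: they have to be found in the camera images.
- square_grip (a point): Centre of the upright dark grip rib of the steel L-shaped square (about 0.4 kg, lying flat), 48 mm above its underside, over its centre of mass; axes as the square's, z up. The rib is 14 mm thick and 50 mm long along the square's diagonal (1, 1), top 65 mm above the underside; pinch it across the direction (1, -1).
- square_corner (a point): The square's outer corner, at its underside, 34 mm along +x and 34 mm along +y from the grip rib's centre. Its two measuring edges run from here 100 mm along -y (this edge faces +x) and 100 mm along -x (this edge faces +y). Legs are 24 mm wide and 10 mm thick, polished (friction about 0.25 on walls and floor).
- casing: Open white sheet-metal stirrer casing, fixed to the bench. Origin: centre of the underside of its floor plate, 180 x 180 x 5 mm, z up. A fixed wall stands along its +x side, a loose side panel along its +y side, both with tops 35 mm above the bench; the other two sides are open. A copper coil 32 mm across and 28 mm high stands on the floor around (-68, -68) mm.
- corner (a point): Inside corner of the casing, on top of its floor plate, where the inner faces meet once the panel is home: (+80, +80, +5) mm from the casing's origin, axes parallel to the casing's. The seated square has its outer corner here, its axes parallel to these, and its grip point at (-34, -34, +48) mm from here.
- fixed_wall: Fixed rigid wall of the casing, 175 mm long, 6 mm thick, 30 mm high. Origin: top edge of its inner face, at casing x = +80 mm, y = 0. The inner face looks along -x; axes parallel to the casing's.
- side_panel: Loose side panel, 156 mm long, 6 mm thick, 30 mm high. Origin: middle of the top edge of its inner face, which looks along -y; axes parallel to the casing's. It starts 4 to 10 mm short (-y) of home, slides along casing y with about 5 N friction, stays where left, and stops rigidly when home (casing y = +80 mm).
- mat: Black rubber mat, 180 x 180 x 3 mm, fixed on the bench; the square lies on it at the start. Origin: centre of its underside, z up.
Things that resemble listed ones, but are neither listed nor needed, are in the scene too. What is shaped like the part that bears square_grip but orange or yellow is not meant.

How it is judged:
On the way:
1. the square lies on the casing floor, flush in the corner, pressing on both walls, with the panel home (contact force between square and fixed_wall between 5 and 20 N and contact force between square and side_panel between 5 and 20 N and y of side_panel in the frame of casing between 0.0785 and 0.082 m and z of square_grip in the frame of casing between 0.049 and 0.058 m and angle between square_grip's own z axis and vertical below 0.05 rad and x of square_grip in the frame of casing between 0.044 and 0.048 m and y of square_grip in the frame of casing between 0.044 and 0.048 m and angle between the x axis of square_grip and the x axis of casing, either way round below 0.02 rad), for 0.7 s.
At the end, for the whole second after the job is handed in: The side panel is home (within 1.5 mm); the square lies flat, released and at rest on the mat, its grip point within 40 mm of the mat's centre along each side of the mat (y of side_panel in the frame of casing between 0.0785 and 0.082 m and x of square_grip in the frame of mat between -0.04 and 0.04 m and y of square_grip in the frame of mat between -0.04 and 0.04 m and height (world z) of square_grip between 0.047 and 0.055 m and angle between square_grip's own z axis and vertical below 0.05 rad and linear speed of square below 0.01 m/s and contact force between the fingers and square below 0.1 N); the robot touches nothing.
It fails at once if the square presses a wall with more than 20 N (contact force between square and fixed_wall above 20 N or contact force between square and side_panel above 20 N).
It fails at once if the gripper itself pushes on the casing, its panel or its wall (contact force between any of the arm, the fingers and side_panel above 2 N or contact force between any of the arm, the fingers and fixed_wall above 2 N or contact force between any of the arm, the fingers and casing above 2 N).
It fails at once if a bystander is disturbed (distance of any of screw_jar, driver, spare_panel, beaker, reagent, nut_dish, tumbler from where it was at the start of the episode above 0.02 m).
It also fails if it takes over 64 s, if anything falls off the work surface, if the arm or the gripper's body presses on something with over 40 N, if the wrist force passes 120 N, or if a joint passes its speed limit or range.

## Working session

There is one attempt and no reset: what is moved stays moved. The work goes in short steps, Python scripts to look and compute and a shell command to move; the robot and the scene stay as the last step left them, time stands still between calls to the robot, and variables do not carry over. Pictures are saved under pics/ and viewed, and the job is handed in when it is done.

```bash
ls; mkdir -p pics
python3 - <<'E'
from cell import ctrl, grab_frame, calibration
import cv2, numpy as np
s=ctrl.state(); print(s, ctrl.pinch_z)
for n in ["scene","side","wrist"]:
    c=calibration(n); im,d=grab_frame(n)
    print(n,c)
    cv2.imwrite(f"pics/{n}0.png",im[:,:,::-1]); np.savez(f"pics/{n}0.npz",im=im,d=d,M=c["cam_to_world"],f=c["fovy"],cx=c["cx"],cy=c["cy"])
E
```

```text
pics
{'clock': 0.0, 'joint_pos': array([-1.39657235e+00,  2.59222764e-01,  2.08032801e-02,  1.33369905e+00,
       -2.75841664e-06,  1.41821355e+00]), 'dq': array([ 0.00077395, -0.00045913,  0.00050168, -0.0010032 , -0.00035785,
       -0.00241212]), 'joint_efforts': array([-2.76967658e-04, -5.55641127e+01,  3.44526136e+01,  1.38087227e-02,
       -1.74327488e-04,  6.83451375e-06]), 'tcp_pos': array([ 0.17651974, -0.52063135,  0.2306659 ]), 'eef_rot': array([-3.14028539e+00, -1.98237485e-04,  3.26806635e-01]), 'ft_force': array([-0.06562935, -0.77181261,  0.44627522]), 'wrist_torque': array([ 0.00363143,  0.04787704, -0.04480266]), 'grip_width': 0.08549972078740987} 0.0187
scene {'fovy': 52.25442219886303, 'cx': 315.35053135538817, 'cy': 240.81141482830597, 'cam_to_world': array([[-4.86301570e-01, -7.31137896e-01,  4.78485278e-01,
         9.28157712e-01],
       [ 8.73790981e-01, -4.07111579e-01,  2.65987750e-01,
         2.87832870e-01],
       [ 3.23173049e-04,  5.47446381e-01,  8.36840699e-01,
         8.99312426e-01],
       [ 0.00000000e+00,  0.00000000e+00,  0.00000000e+00,
         1.00000000e+00]])}
side {'fovy': 46.49500998177611, 'cx': 319.66249854200214, 'cy': 228.68145974211873, 'cam_to_world': array([[-0.80903443,  0.31531972, -0.49602093, -0.09512579],
       [-0.58756074, -0.41183747,  0.69653591,  0.72249138],
       [ 0.0153515 ,  0.85496396,  0.51846018,  0.60150689],
       [ 0.        ,  0.        ,  0.        ,  1.        ]])}
wrist {'fovy': 61.018862552681995, 'cx': 318.39593943695553, 'cy': 239.83861660412103, 'cam_to_world': array([[ 3.20709897e-01,  9.08803391e-01,  2.66873674e-01,
         2.45306228e-01],
       [-9.47177013e-01,  3.07993654e-01,  8.94182046e-02,
        -4.97448782e-01],
       [-9.31830522e-04, -2.81453913e-01,  9.59574295e-01,
         3.72538329e-01],
       [ 0.00000000e+00,  0.00000000e+00,  0.00000000e+00,
         1.00000000e+00]])}
```

View pics/scene0.png

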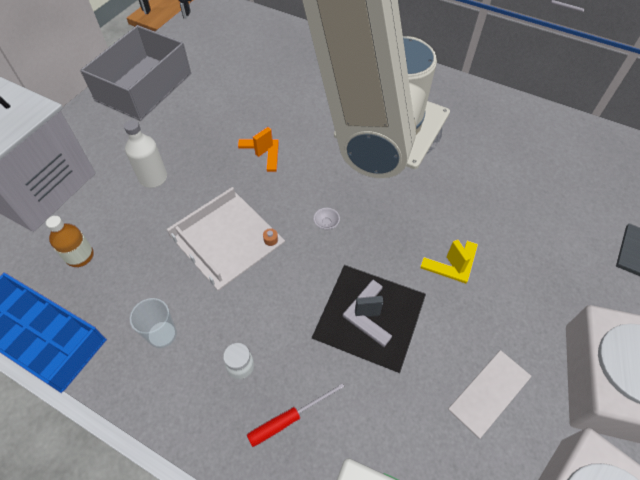

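View pics/side0.png

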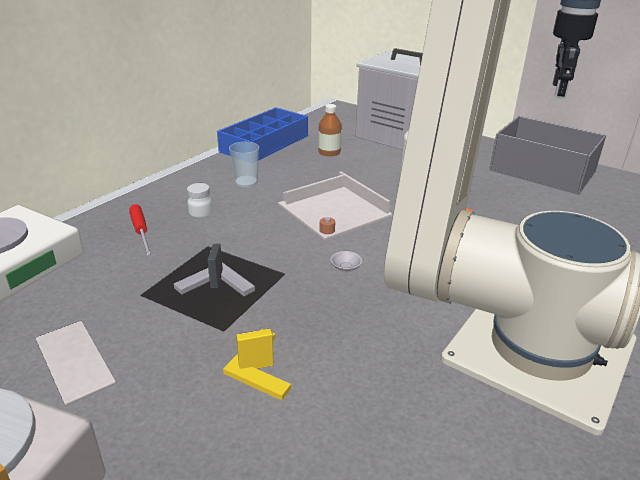

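View pics/wrist0.png

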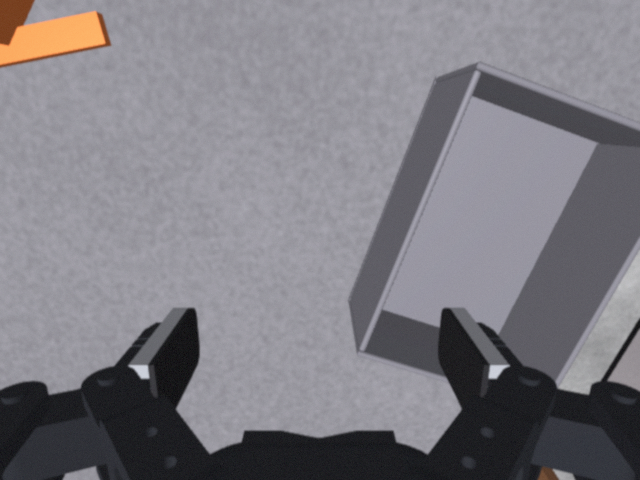

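The scene shows three candidates: the steel square with a dark rib at scene (369,307) on the black mat, an orange look-alike at (262,145) and a yellow one at (460,258). The description matches the one on the mat. Next I'll check it in a close crop.

```bash
cat > h.py <<'E'
import numpy as np, cv2
def load(n): 
    z=np.load(f"pics/{n}.npz"); return z["im"],z["d"],z["M"],float(z["f"]),float(z["cx"]),float(z["cy"])
def cloud(n):
    im,d,M,f,cx,cy=load(n); F=240/np.tan(np.radians(f)/2)
    v,u=np.mgrid[0:480,0:640]
    P=np.stack([(u-cx)/F*d,-(v-cy)/F*d,-d],-1)
    W=P@M[:3,:3].T+M[:3,3]; W[d<=0]=np.nan
    return im,W
def proj(n,X):
    im,d,M,f,cx,cy=load(n); F=240/np.tan(np.radians(f)/2)
    p=(np.asarray(X)-M[:3,3])@M[:3,:3]
    return np.stack([cx+F*p[...,0]/-p[...,2],cy-F*p[...,1]/-p[...,2]],-1)
E
python3 - <<'E'
from h import *
im,W=cloud("scene0")
a=cv2.resize(im[255:375,300:440],None,fx=4,fy=4,interpolation=cv2.INTER_CUBIC)
b=cv2.resize(im[180:295,155:295],None,fx=4,fy=4,interpolation=cv2.INTER_CUBIC)
cv2.imwrite("pics/cropA.png",a[:,:,::-1]);cv2.imwrite("pics/cropB.png",b[:,:,::-1])
for p in [(369,307),(330,360),(262,145),(460,258),(225,235)]: print(p,W[p[1],p[0]].round(4), im[p[1],p[0]])
E
```

```text
(369, 307) [0.5238 0.1803 0.0486] [54 58 60]
(330, 360) [ 0.6357  0.1572 -0.0015] [140 140 144]
(262, 145) [ 0.2549 -0.2343  0.0354] [171  90   0]
(460, 258) [0.3372 0.2944 0.0514] [131 112   0]
(225, 235) [ 0.5007 -0.177   0.0061] [200 195 196]
```

View pics/cropA.png

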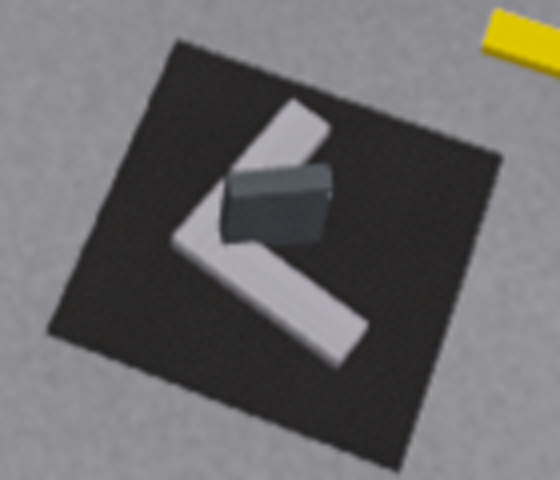

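View pics/cropB.png

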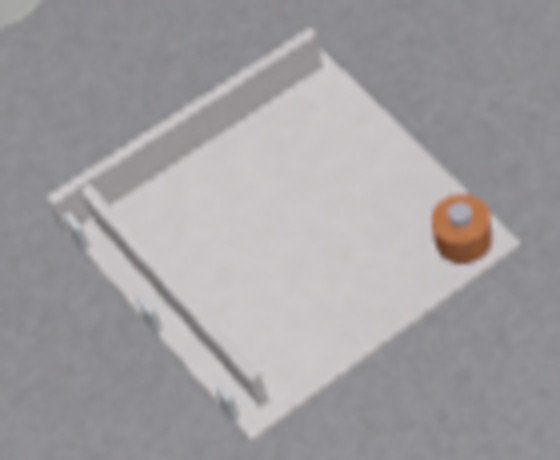

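```bash
cat >> h.py <<'E'
def ortho(n,z,x0,x1,y0,y1,s=0.0005):
    # rows: x from x1 down to x0 ; cols: y from y1 to y0 (view from above, x up, y left)
    X=np.array([[x1,y1,z],[x1,y0,z],[x0,y0,z],[x0,y1,z]])
    q=proj(n,X).astype(np.float32); w=int(round((y1-y0)/s)); h=int(round((x1-x0)/s))
    H=cv2.getPerspectiveTransform(q,np.float32([[0,0],[w,0],[w,h],[0,h]]))
    return cv2.warpPerspective(load(n)[0],H,(w,h),flags=cv2.INTER_CUBIC)
E
python3 - <<'E'
from h import *
for n in ["scene0","side0"]:
    im,W=cloud(n)
    z=W[...,2]
    g=im.astype(int).sum(2)
    roi=(W[...,0]>.38)&(W[...,0]<.7)&(W[...,1]>.05)&(W[...,1]<.33)
    mat=roi&(g<170)&(abs(z)<.012)
    # mat + square region : fill
    cs,_=cv2.findContours(mat.astype(np.uint8),cv2.RETR_EXTERNAL,cv2.CHAIN_APPROX_NONE)
    c=max(cs,key=cv2.contourArea)
    p=c[:,0]; P=W[p[:,1],p[:,0]][:,:2]; 
    r=cv2.minAreaRect((P[np.isfinite(P).all(1)]*1000).astype(np.float32)); print(n,"mat",r)
    sq=roi&(g>330)&(z>.006)&(z<.022)
    k=cv2.connectedComponents(sq.astype(np.uint8))[1]
    P=W[sq]; print("sq n",len(P),np.median(P,0), P[:,2].mean())
    rib=roi&(z>.03)&(z<.08); P=W[rib]; print("rib",len(P),P.mean(0),P.min(0),P.max(0))
    top=roi&(z>.064)&(z<.073);P=W[top];print("ribtop",len(P),P.mean(0) if len(P) else 0, cv2.minAreaRect((P[:,:2]*1000).astype(np.float32)) if len(P)>5 else 0)
o=ortho("scene0",.013,.42,.64,.08,.29,.0005);cv2.imwrite("pics/oA.png",o[:,:,::-1])
o=ortho("scene0",.005,.38,.62,-.30,-.04,.0005);cv2.imwrite("pics/oB.png",o[:,:,::-1])
print(o.shape)
E
```

```text
scene0 mat ((517.816650390625, 183.3388671875), (178.8874053955078, 176.43731689453125), 6.371724605560303)
sq n 933 [0.5411705  0.17903728 0.01326706] 0.01319395993830509
rib 394 [0.5218949  0.17768794 0.05724121] [0.50057718 0.15370009 0.03004325] [0.53785245 0.20009045 0.07219112]
ribtop 192 [0.51940266 0.17685751 0.0681217 ] ((518.9885864257812, 176.94970703125), (14.664509773254395, 49.34535598754883), 33.40062713623047)
side0 mat ((514.256103515625, 184.17860412597656), (179.91610717773438, 180.60650634765625), 6.212545871734619)
sq n 905 [0.52775665 0.17553349 0.01274127] 0.012301178081598352
rib 380 [0.51023692 0.18285735 0.05485235] [0.49673507 0.15148463 0.03016594] [0.53340635 0.20028249 0.07034155]
ribtop 145 [0.51480941 0.17875551 0.06750489] ((516.1345825195312, 177.53173828125), (13.962889671325684, 50.07415771484375), 34.21648025512695)
(480, 520, 3)
```

View pics/oA.png

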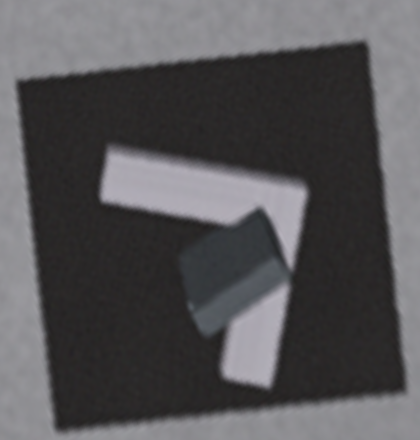

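View pics/oB.png

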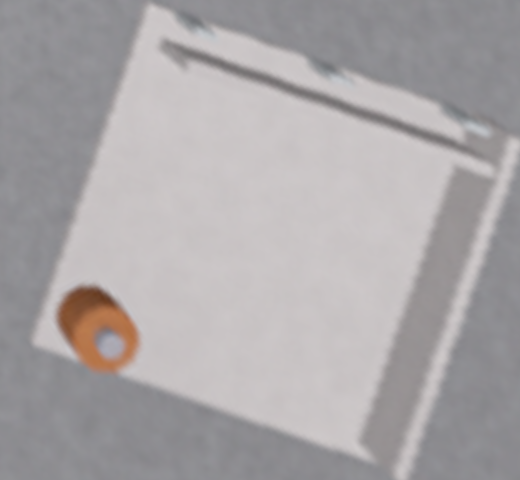

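Crop A confirms the steel square with its dark rib. Its outer corner is at about ortho (305,185), so square +x is roughly world −y. The loose panel, with stops behind it, is on the world +x side. The fixed wall is on the −y side. I'll check obstacle heights before the first travel.

Run:
```python
from h import *
im,W=cloud("scene0"); z=W[...,2]
m=((z>.04)&(z<.3)).astype(np.uint8); m[:, 300:440][:200]=0
n,l,st,c=cv2.connectedComponentsWithStats(m)
for i in range(1,n):
    if st[i,4]>40:
        P=W[l==i]; print(c[i].round(),P[:,:2].min(0).round(3),P[:,:2].max(0).round(3),"zmax",P[:,2].max().round(3))
# casing edges in world at floor/wall tops
for n in ["scene0","side0"]:
    im,W=cloud(n); z=W[...,2]
    roi=(W[...,0]>.37)&(W[...,0]<.64)&(W[...,1]>-.32)&(W[...,1]<-.03)&(im.min(2)>110)
    P=W[roi&(z>.031)&(z<.039)]; print(n,"walltop",len(P))
    fl=roi&(abs(z-.005)<.003)&(im.min(2)>165)
    P=W[fl]; print("floor",len(P),np.median(P[:,2]),cv2.minAreaRect((P[:,:2]*1000).astype(np.float32)))
    from math import *
    P=W[roi&(z>.031)&(z<.039)][:,:2]
    # split by direction: iterate kmeans lines via RANSAC
    Q=P.copy()
    for k in range(2):
        best=None;rng=np.random.default_rng(0)
        for t in range(500):
            a,b=Q[rng.choice(len(Q),2,False)]; d=b-a; L=np.hypot(*d)
            if L<.03: continue
            nrm=np.array([-d[1],d[0]])/L; inl=abs((Q-a)@nrm)<.005
            if best is None or inl.sum()>best.sum(): best=inl
        R=cv2.minAreaRect((Q[best]*1000).astype(np.float32)); ln=cv2.fitLine((Q[best]*1000).astype(np.float32),cv2.DIST_L2,0,.01,.01).ravel()
        print(" line",best.sum(),R,"dir",degrees(atan2(ln[1],ln[0])),ln[2:]); Q=Q[~best]
```

```text
[145.   6.] [ 0.177 -0.574] [ 0.205 -0.555] zmax 0.28
[185.   8.] [ 0.149 -0.479] [ 0.176 -0.449] zmax 0.293
[135.  66.] [ 0.088 -0.743] [ 0.313 -0.575] zmax 0.105
[ 34. 150.] [ 0.494 -0.728] [ 0.701 -0.545] zmax 0.242
[142. 151.] [ 0.411 -0.452] [ 0.48  -0.388] zmax 0.174
[262. 136.] [ 0.219 -0.252] [ 0.27  -0.225] zmax 0.07
[ 66. 238.] [ 0.665 -0.443] [ 0.725 -0.389] zmax 0.134
[460. 252.] [0.304 0.266] [0.346 0.312] zmax 0.068
[ 43. 332.] [ 0.809 -0.481] [ 0.929 -0.238] zmax 0.065
[369. 303.] [0.501 0.154] [0.538 0.2  ] zmax 0.072
[151. 319.] [ 0.716 -0.188] [ 0.784 -0.118] zmax 0.096
[608. 368.] [0.327 0.527] [0.54  0.674] zmax 0.119
[237. 356.] [ 0.705 -0.008] [0.751 0.039] zmax 0.064
[592. 460.] [0.564 0.55 ] [0.665 0.658] zmax 0.118
[360. 472.] [0.77  0.262] [0.818 0.35 ] zmax 0.065
scene0 walltop 511
floor 4340 0.005388259620641156 ((500.0747375488281, -179.69601440429688), (204.052490234375, 180.91189575195312), 71.043212890625)
 line 270 ((481.27020263671875, -249.2345733642578), (9.843568801879883, 175.26014709472656), 70.20588684082031) dir -19.14553807729868 [ 484.3256  -249.93738]
 line 213 ((573.316650390625, -192.35374450683594), (156.75216674804688, 6.60125732421875), 70.94137573242188) dir 70.96919061656406 [ 574.5018 -189.777 ]
side0 walltop 370
floor 2651 0.004992533513623276 ((502.99957275390625, -168.3882598876953), (180.5509796142578, 183.70596313476562), 71.7469711303711)
 line 172 ((571.17578125, -196.38729858398438), (162.42044067382812, 9.802204132080078), 70.95584869384766) dir 70.8966877030392 [ 571.3305  -192.89865]
 line 162 ((480.0687255859375, -249.45361328125), (9.845919609069824, 176.51307678222656), 71.01939392089844) dir -18.753674369643615 [ 471.88052 -246.05139]
```

```bash
python3 -m creep '[{"dx":0.045,"dy":-0.045,"wz":-0.1},{"dx":0.09,"dy":-0.09,"wz":-0.2},{"dx":0.13,"dy":-0.13,"wz":-0.3},{"dx":0.175,"dy":-0.175,"wz":-0.4},{"dx":0.22,"dy":-0.22,"wz":-0.5},{"dx":0.26,"dy":-0.26,"wz":-0.6},{"dx":0.305,"dy":-0.305,"wz":-0.7},{"dx":0.35,"dy":-0.35,"wz":-0.8},{"dx":0.39,"dy":-0.395,"wz":-0.9},{"dx":0.43,"dy":-0.435,"wz":-1.0}]'; python3 -c "
from cell import ctrl
s=ctrl.state();print(s['clock'],s['tcp_pos'],s['eef_rot'],s['joint_pos'])
import numpy as np
t=np.array([.515,.178,.2]);from scipy.spatial.transform import Rotation as R
r=R.from_euler('xyz',s['eef_rot']);print(r.inv().apply(t-s['tcp_pos']), (r.inv()*R.from_euler('xyz',[np.pi,0,2.155])).as_rotvec()/(np.pi/2))"
```

```text
0.15 [ 0.17649479 -0.52068865  0.23080095] [-3.14056523e+00 -1.72317612e-04  3.26743244e-01] [-1.39664501e+00  2.59073869e-01  2.09408711e-02  1.33370501e+00
  1.41462842e-05  1.41820430e+00]
[ 0.54484179 -0.55304412  0.03146307] [-3.60577770e-04 -6.75206250e-04 -1.16390422e+00]$[0]: bad value
```

```bash
cat > goto.py <<'E'
# prints shift/turn in tool axes to reach a target (measure only)
import sys,numpy as np
from cell import ctrl
from scipy.spatial.transform import Rotation as R
def go(t,yaw):
    s=ctrl.state(); r=R.from_euler('xyz',s['eef_rot'])
    print('t',s['clock'],'tcp',s['tcp_pos'].round(4),'rpy',s['eef_rot'].round(4),'F',s['ft_force'].round(2),'w',round(s['grip_width'],4))
    if t is not None: print('shift',r.inv().apply(np.array(t)-s['tcp_pos']).round(4),'turn',((r.inv()*R.from_euler('xyz',[np.pi,0,yaw])).as_rotvec()/(np.pi/2)).round(4))
if __name__=='__main__':
    a=[float(v) for v in sys.argv[1:]]
    go(a[:3],a[3]) if a else go(None,0)
E
python3 -m creep '[{"dx":0.045,"dy":-0.045,"dz":0,"wx":0,"wy":0,"wz":-0.1,"fingers":1},{"dx":0.09,"dy":-0.09,"dz":0,"wx":0,"wy":0,"wz":-0.2,"fingers":1},{"dx":0.13,"dy":-0.13,"dz":0,"wx":0,"wy":0,"wz":-0.3,"fingers":1},{"dx":0.175,"dy":-0.175,"dz":0,"wx":0,"wy":0,"wz":-0.4,"fingers":1},{"dx":0.22,"dy":-0.22,"dz":0,"wx":0,"wy":0,"wz":-0.5,"fingers":1},{"dx":0.26,"dy":-0.26,"dz":0,"wx":0,"wy":0,"wz":-0.6,"fingers":1},{"dx":0.305,"dy":-0.305,"dz":0,"wx":0,"wy":0,"wz":-0.7,"fingers":1},{"dx":0.35,"dy":-0.35,"dz":0,"wx":0,"wy":0,"wz":-0.8,"fingers":1},{"dx":0.39,"dy":-0.395,"dz":0,"wx":0,"wy":0,"wz":-0.9,"fingers":1},{"dx":0.43,"dy":-0.435,"dz":0,"wx":0,"wy":0,"wz":-1.0,"fingers":1}]'; python3 goto.py .515 .178 .2 2.155
```

```text
clock: 1.4
tcp_pos: [0.4445, 0.0316, 0.2314]
eef_rot: [3.141, -0.001, 1.904]
ft_force: [1.3, -1.4, 1.1]
grip_width: 0.0858
t 1.4 tcp [0.4445 0.0316 0.2314] rpy [ 3.1411e+00 -8.0000e-04  1.9035e+00] F [ 1.34 -1.37  1.05] w 0.0858
shift [0.1153 0.1145 0.0315] turn [ 0.0004 -0.0004 -0.1601]
```

```bash
python3 -m creep '[{"dx":0.04,"dy":0.04,"dz":0.01,"wx":0,"wy":0,"wz":-0.05,"fingers":1},{"dx":0.08,"dy":0.08,"dz":0.02,"wx":0,"wy":0,"wz":-0.1,"fingers":1},{"dx":0.115,"dy":0.1145,"dz":0.0315,"wx":0,"wy":0,"wz":-0.16,"fingers":1},{"dx":0.115,"dy":0.1145,"dz":0.0315,"wx":0,"wy":0,"wz":-0.16,"fingers":1},{"dx":0.115,"dy":0.1145,"dz":0.0315,"wx":0,"wy":0,"wz":-0.16,"fingers":1},{"dx":0.115,"dy":0.1145,"dz":0.0315,"wx":0,"wy":0,"wz":-0.16,"fingers":1},{"dx":0.115,"dy":0.1145,"dz":0.0315,"wx":0,"wy":0,"wz":-0.16,"fingers":1},{"dx":0.115,"dy":0.1145,"dz":0.0315,"wx":0,"wy":0,"wz":-0.16,"fingers":1},{"dx":0.115,"dy":0.1145,"dz":0.0315,"wx":0,"wy":0,"wz":-0.16,"fingers":1},{"dx":0.115,"dy":0.1145,"dz":0.0315,"wx":0,"wy":0,"wz":-0.16,"fingers":1}]'
cat > snap.py <<'E'
import sys,cv2,numpy as np
from cell import grab_frame,calibration,ctrl
n,o=sys.argv[1:3]; c=calibration(n); s=ctrl.state(); im,d=grab_frame(n)
cv2.imwrite(f"pics/{o}.png",im[:,:,::-1]); np.savez(f"pics/{o}.npz",im=im,d=d,M=c["cam_to_world"],f=c["fovy"],cx=c["cx"],cy=c["cy"],tcp=s["tcp_pos"],rpy=s["eef_rot"])
E
python3 snap.py wrist w1; python3 goto.py
```

```text
clock: 2.65
tcp_pos: [0.5151, 0.1776, 0.2001]
eef_rot: [3.141, -0.001, 2.155]
ft_force: [-0.1, -0.6, 0.5]
grip_width: 0.085
t 2.7 tcp [0.5151 0.1777 0.2   ] rpy [ 3.1409e+00 -7.0000e-04  2.1547e+00] F [ 0.22 -0.44  0.68] w 0.0854
```

View pics/w1.png

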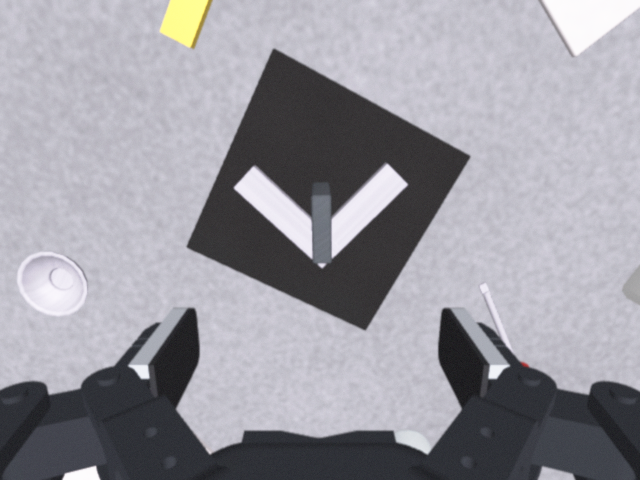

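The wrist view shows the square at (321,225) on the mat, with the rib aligned between the fingers. Next I'll measure the pose.

```bash
cat > meas.py <<'E'
from h import *
def measure(n):
    im,W=cloud(n); z=W[...,2]; g=im.astype(int).sum(2)
    m=(g<170)&(abs(z-.003)<.006); m[310:]=0
    cs,_=cv2.findContours(m.astype(np.uint8),cv2.RETR_EXTERNAL,cv2.CHAIN_APPROX_NONE); c=max(cs,key=cv2.contourArea)[:,0]
    P=W[c[:,1],c[:,0],:2]*1000; P=P[np.isfinite(P).all(1)]
    r=cv2.minAreaRect(P.astype(np.float32)); print("mat",r, "z",np.nanmedian(z[m]))
    t=(z>.06)&(z<.075); t[310:]=0; P=W[t]; print("ribtop",len(P),cv2.minAreaRect((P[:,:2]*1000).astype(np.float32)),np.median(P[:,2]))
    q=(z>.008)&(z<.018)&(g>400); q[310:]=0; Q=W[q]; print("legs z",np.median(Q[:,2]),len(Q))
    hull=cv2.convexHull((Q[:,:2]*1000).astype(np.float32))
    a,tri=cv2.minEnclosingTriangle(hull); print("tri",tri.reshape(3,2).round(1).tolist())
    e,tr=hull[:,0],None
    d=np.roll(e,-1,0)-e; L=np.hypot(*d.T); 
    for i in np.argsort(-L)[:6]: print("edge",e[i],L[i].round(1),np.degrees(np.arctan2(d[i,1],d[i,0])).round(2))
measure("w1")
E
python3 meas.py
```

```text
mat ((517.2561645507812, 184.39175415039062), (176.99676513671875, 176.771240234375), 6.477231502532959) z 0.0021494276867137785
ribtop 1393 ((518.5145874023438, 177.94189453125), (13.947382926940918, 49.36296463012695), 33.92152786254883) 0.06696651380487578
legs z 0.011972169637715968 9169
tri [[843.2999877929688, 286.6000061035156], [329.3999938964844, -49.900001525878906], [351.6000061035156, 526.2999877929688]]
edge [368.32205  -24.416008] 386.2 33.22
edge [597.4623  406.44046] 278.6 -148.59
edge [340.8965  247.82837] 247.8 -92.21
edge [780.3137  285.96967] 219.0 146.62
edge [691.452   187.17813] 124.7 37.38
edge [790.57697 262.91125] 22.9 113.97
```

```bash
python3 goto.py .5183 .178 .033 2.162
```

```text
t 2.7 tcp [0.5151 0.1777 0.2   ] rpy [ 3.1409e+00 -7.0000e-04  2.1547e+00] F [ 0.22 -0.44  0.68] w 0.0854
shift [-0.0016  0.0027  0.167 ] turn [ 0.0004 -0.0004 -0.0046]
```

```bash
python3 -m creep '[{"dx":-0.0016,"dy":0.0027,"dz":0.05,"wx":0,"wy":0,"wz":-0.005,"fingers":1},{"dx":-0.0016,"dy":0.0027,"dz":0.1,"wx":0,"wy":0,"wz":-0.005,"fingers":1},{"dx":-0.0016,"dy":0.0027,"dz":0.14,"wx":0,"wy":0,"wz":-0.005,"fingers":1},{"dx":-0.0016,"dy":0.0027,"dz":0.16,"wx":0,"wy":0,"wz":-0.005,"fingers":1},{"dx":-0.0016,"dy":0.0027,"dz":0.167,"wx":0,"wy":0,"wz":-0.005,"fingers":1},{"dx":-0.0016,"dy":0.0027,"dz":0.167,"wx":0,"wy":0,"wz":-0.005,"fingers":1},{"dx":-0.0016,"dy":0.0027,"dz":0.167,"wx":0,"wy":0,"wz":-0.005,"fingers":0.5},{"dx":-0.0016,"dy":0.0027,"dz":0.167,"wx":0,"wy":0,"wz":-0.005,"fingers":0.3},{"dx":-0.0016,"dy":0.0027,"dz":0.167,"wx":0,"wy":0,"wz":-0.005,"fingers":0.3},{"dx":-0.0016,"dy":0.0027,"dz":0.167,"wx":0,"wy":0,"wz":-0.005,"fingers":0.3}]' 80; python3 snap.py wrist w2; python3 goto.py
```

```text
clock: 3.95
tcp_pos: [0.5184, 0.178, 0.0333]
eef_rot: [3.141, -0.0, 2.163]
ft_force: [1.2, 0.1, -1.4]
grip_width: 0.0254
t 4.0 tcp [0.5184 0.178  0.0332] rpy [ 3.1406e+00 -5.0000e-04  2.1626e+00] F [-0.4  -0.31 -0.4 ] w 0.0258
```

View pics/w2.png

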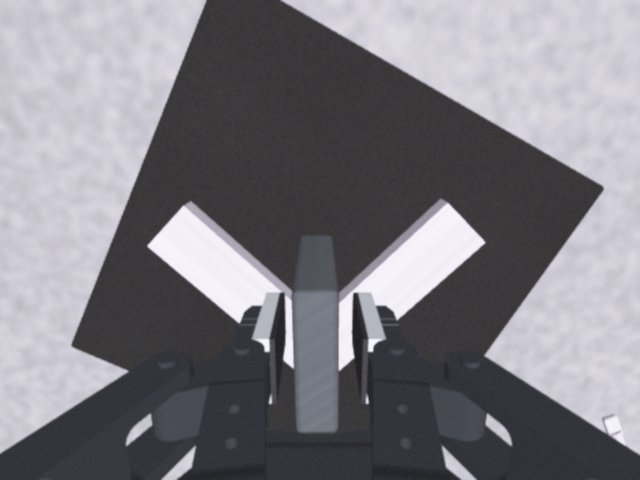

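The rib (column 316) is centred between the pads (283 and 353). Next I'll close and lift.

```bash
python3 -m creep '[{"dx":0,"dy":0,"dz":0,"wx":0,"wy":0,"wz":0,"fingers":0},{"dx":0,"dy":0,"dz":0,"wx":0,"wy":0,"wz":0,"fingers":0},{"dx":0,"dy":0,"dz":0,"wx":0,"wy":0,"wz":0,"fingers":0},{"dx":0,"dy":0,"dz":0,"wx":0,"wy":0,"wz":0,"fingers":0},{"dx":0,"dy":0,"dz":0,"wx":0,"wy":0,"wz":0,"fingers":0},{"dx":0,"dy":0,"dz":-0.01,"wx":0,"wy":0,"wz":0,"fingers":0},{"dx":0,"dy":0,"dz":-0.04,"wx":0,"wy":0,"wz":0,"fingers":0},{"dx":0,"dy":0,"dz":-0.08,"wx":0,"wy":0,"wz":0,"fingers":0},{"dx":0,"dy":0,"dz":-0.12,"wx":0,"wy":0,"wz":0,"fingers":0},{"dx":0,"dy":0,"dz":-0.12,"wx":0,"wy":0,"wz":0,"fingers":0}]' 80; python3 goto.py .486 -.182 .155 2.023;python3 snap.py wrist w3
```

```text
clock: 5.25
tcp_pos: [0.5196, 0.1781, 0.156]
eef_rot: [3.136, 0.001, 2.163]
ft_force: [0.5, -1.0, -5.2]
grip_width: 0.013
t 5.25 tcp [0.5196 0.1781 0.156 ] rpy [3.1361e+00 1.4000e-03 2.1626e+00] F [ 0.49 -0.99 -5.17] w 0.013
shift [-2.802e-01 -2.288e-01  2.000e-04] turn [0.0035 0.0007 0.0889]
```

View pics/w3.png

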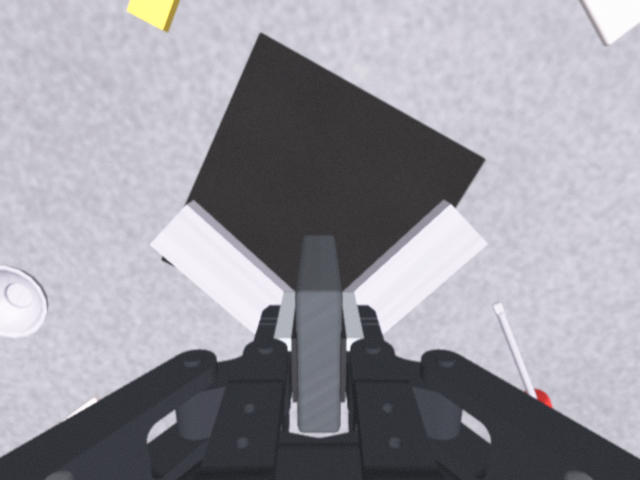

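```bash
python3 goto.py .57 -.30 .21 2.023
```

```text
t 5.3 tcp [0.5186 0.1779 0.1539] rpy [3.1391e+00 2.0000e-04 2.1625e+00] F [-0.79 -0.11 -5.06] w 0.0132
shift [-0.4253 -0.2238 -0.0566] turn [ 0.0016 -0.      0.0888]
```

```bash
python3 -m creep '[{"dx":-0.03,"dy":-0.015,"dz":-0.02,"wx":0,"wy":0,"wz":0.01,"fingers":0},{"dx":-0.075,"dy":-0.04,"dz":-0.04,"wx":0,"wy":0,"wz":0.02,"fingers":0},{"dx":-0.13,"dy":-0.068,"dz":-0.056,"wx":0,"wy":0,"wz":0.03,"fingers":0},{"dx":-0.18,"dy":-0.095,"dz":-0.056,"wx":0,"wy":0,"wz":0.04,"fingers":0},{"dx":-0.235,"dy":-0.124,"dz":-0.056,"wx":0,"wy":0,"wz":0.05,"fingers":0},{"dx":-0.29,"dy":-0.153,"dz":-0.056,"wx":0,"wy":0,"wz":0.06,"fingers":0},{"dx":-0.345,"dy":-0.182,"dz":-0.056,"wx":0,"wy":0,"wz":0.07,"fingers":0},{"dx":-0.395,"dy":-0.208,"dz":-0.056,"wx":0.0016,"wy":0,"wz":0.08,"fingers":0},{"dx":-0.425,"dy":-0.224,"dz":-0.056,"wx":0.0016,"wy":0,"wz":0.089,"fingers":0},{"dx":-0.425,"dy":-0.224,"dz":-0.056,"wx":0.0016,"wy":0,"wz":0.089,"fingers":0}]'; python3 snap.py wrist w4;python3 goto.py
```

```text
clock: 6.55
tcp_pos: [0.5688, -0.3022, 0.206]
eef_rot: [-3.139, -0.004, 2.019]
ft_force: [-0.1, 0.7, -4.0]
grip_width: 0.0129
t 6.6 tcp [ 0.5688 -0.3006  0.2066] rpy [-3.1395 -0.0039  2.0208] F [ 0.69  0.41 -3.48] w 0.0129
```

View pics/w4.png

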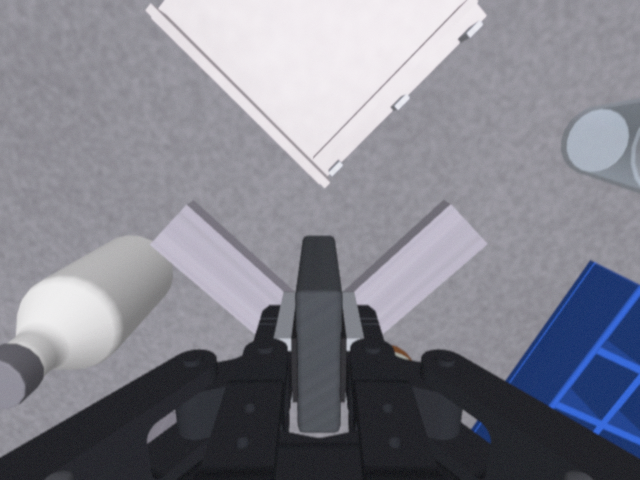

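Run:
```python
from h import *
im,W=cloud("w4")
a=cv2.resize(im[0:200,140:500],None,fx=2.2,fy=2.2,interpolation=cv2.INTER_CUBIC)
cv2.imwrite("pics/crop4.png",a[:,:,::-1])
z=W[...,2]; v=np.clip(z*1000,0,60)/60*255
v=np.nan_to_num(v).astype(np.uint8)[0:200,140:500]
cv2.imwrite("pics/z4.png",cv2.resize(cv2.applyColorMap(v,cv2.COLORMAP_JET),None,fx=2.2,fy=2.2,interpolation=cv2.INTER_NEAREST))
```

```text
(no output)
```

View pics/crop4.png

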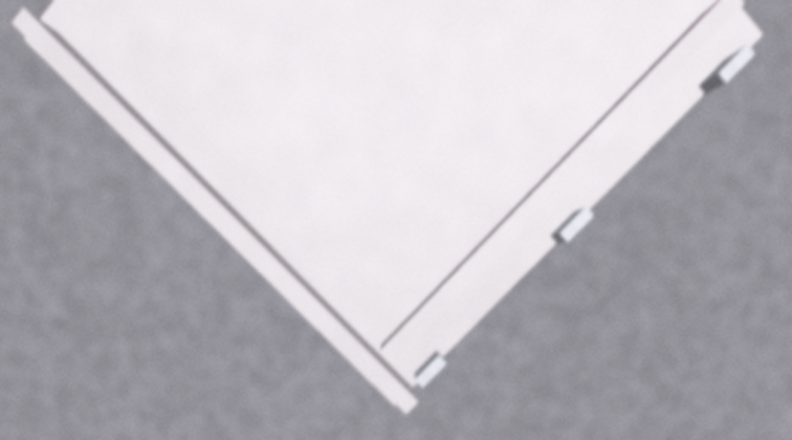

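View pics/z4.png

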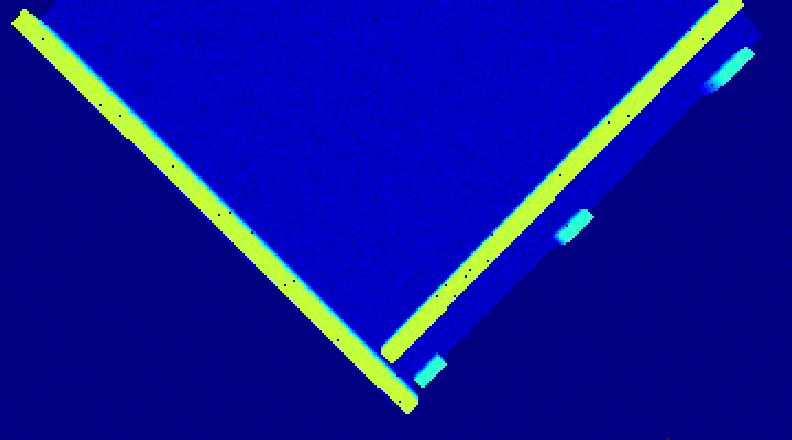

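```bash
cat > fit4.py <<'E'
from h import *
import sys
n=sys.argv[1]
im,W=cloud(n); z=W[...,2]
def comp(mask,minA=150):
    k,l,st,c=cv2.connectedComponentsWithStats(mask.astype(np.uint8),connectivity=4)
    return [(l==i,c[i]) for i in range(1,k) if st[i,4]>minA]
up=np.zeros(z.shape,bool); up[:195]=1
for m,c in comp(up&(z>.032)&(z<.042)):
    P=(W[m][:,:2]*1000).astype(np.float32); P=P
    l=cv2.fitLine(P,cv2.DIST_HUBER,0,.01,.01).ravel(); print("wall",c.round(),len(P),"rect",cv2.minAreaRect(P),"ang",np.degrees(np.arctan2(l[1],l[0])).round(2),l[2:].round(1),"z",np.median(W[m][:,2]).round(4))
for m,c in comp(up&(z>.014)&(z<.028),40):
    P=(W[m][:,:2]*1000).astype(np.float32); print("stop",c.round(),cv2.minAreaRect(P),np.median(W[m][:,2]))
sq=(z>.15)&(z<.195)&(im.min(2)>150); sq[:195]=0; sq[345:]=0
for m,c in comp(sq,400):
    ok=m&(abs(z-np.median(z[m]))<.004)
    P=(W[ok][:,:2]*1000).astype(np.float32); l=cv2.fitLine(P,cv2.DIST_HUBER,0,.01,.01).ravel()
    A=np.c_[W[ok][:,:2],np.ones(ok.sum())]; pl=np.linalg.lstsq(A,W[ok][:,2],rcond=None)[0]
    print("leg",c.round(),len(P),cv2.minAreaRect(P),"ang",np.degrees(np.arctan2(l[1],l[0])).round(2),"z",np.median(W[ok][:,2]),"slope",pl[:2].round(4))
E
python3 fit4.py w4
```

```text
wall [395.  80.] 1925 rect ((574.3938598632812, -191.86141967773438), (156.0977783203125, 6.166800498962402), 70.876953125) ang 70.88 [ 575.4 -188.8] z 0.0341
wall [235.  94.] 2170 rect ((482.2166748046875, -248.942626953125), (6.318452835083008, 175.1544647216797), 70.91938781738281) ang -19.01 [ 477.5 -247.2] z 0.0341
wall [592. 139.] 568 rect ((731.99072265625, -160.64137268066406), (21.545854568481445, 57.51487350463867), 22.579875946044922) ang -69.99 [ 725.  -161.4] z 0.0369
stop [182.  33.] ((423.1572570800781, -225.38775634765625), (0.2817831337451935, 46.84925842285156), 70.85629272460938) 0.02127542460883891
stop [472.  30.] ((611.1834716796875, -131.91107177734375), (12.449247360229492, 4.088910102844238), 74.1356430053711) 0.024705848880608172
stop [217.  68.] ((453.860107421875, -236.01132202148438), (0.18623951077461243, 19.484819412231445), 70.8714599609375) 0.021227718480383018
stop [400. 102.] ((588.5719604492188, -198.08042907714844), (12.334795951843262, 4.122643947601318), 70.7181625366211) 0.02472718136127866
stop [581. 138.] ((733.0779418945312, -159.18644714355
[... 163 characters left out ...]
844, 41.370399475097656), 70.97732543945312) 0.021116527210759906
stop [637. 155.] ((776.82177734375, -150.06802368164062), (3.9826462268829346, 23.30272102355957), 7.917966842651367) 0.018677916999470023
stop [335. 168.] ((565.6767578125, -264.0037536621094), (11.885542869567871, 4.010646820068359), 71.53117370605469) 0.024987058971280285
leg [420. 267.] 6900 ((602.7837524414062, -274.88909912109375), (58.97713851928711, 24.803298950195312), 71.03921508789062) ang 71.75 z 0.18471673755603255 slope [-0.0088  0.0028]
leg [217. 267.] 6887 ((528.161865234375, -311.14398193359375), (25.010284423828125, 59.1180534362793), 70.98566436767578) ang -19.91 z 0.18493400632370258 slope [-0.0013  0.0061]
```

```bash
cat > cas.py <<'E'
# cas.py x y z [yaw] [n]: shift to TCP target in wall-based casing frame (mm), plus state in that frame. measure only
import sys,numpy as np
from cell import ctrl,grab_frame
from scipy.spatial.transform import Rotation as R
a=np.radians(-109.1); xc=np.array([np.cos(a),np.sin(a),0]); yc=np.array([-xc[1],xc[0],0]); C=np.array([.5094,-.1705,0])
B=np.stack([xc,yc,[0,0,1]])
args=[float(v) for v in sys.argv[1:]]
n=int(args[4]) if len(args)>4 else 3
Fs=[]
for i in range(n):
    s=ctrl.state(); Fs.append(B@s['ft_force'])
    if i<n-1: grab_frame("wrist")
s=ctrl.state(); r=R.from_euler('xyz',s['eef_rot'])
print('t',round(s['clock'],2),'cas',(B@(s['tcp_pos']-C)*1000).round(2),'rpy',s['eef_rot'].round(4),'F',np.mean(Fs,0).round(2),'sd',np.std(Fs,0).round(2),'w',round(s['grip_width'],4),'trq',(B@s['wrist_torque']).round(2))
if len(args)>=3:
    t=C+B.T@(np.array(args[:3])/1000); yaw=args[3] if len(args)>3 else 2.0208
    print('shift',r.inv().apply(t-s['tcp_pos']).round(4),'turn',((r.inv()*R.from_euler('xyz',[np.pi,0,yaw])).as_rotvec()/(np.pi/2)).round(4))
u=r.inv().apply(B).round(4); print('xc',u[0],'yc',u[1],'up',u[2])
E
python3 cas.py 37 22 60 2.0208 1
```

```text
t 6.6 cas [103.47  98.7  206.58] rpy [-3.1395 -0.0039  2.0208] F [-0.61  0.51 -3.48] sd [0. 0. 0.] w 0.0129 trq [-0.05  0.1  -0.01]
shift [ 0.1006 -0.0071  0.147 ] turn [-0.0013 -0.0025  0.    ]
xc [-0.7085 -0.7057 -0.0013] yc [-0.7057  0.7085 -0.0042] up [ 0.0039 -0.0021 -1.    ]
```

```bash
python3 -m creep '[{"dx":0.04,"dy":-0.003,"dz":0,"wx":0,"wy":-0.002,"wz":0,"fingers":0},{"dx":0.08,"dy":-0.005,"dz":0,"wx":0,"wy":-0.002,"wz":0,"fingers":0},{"dx":0.1,"dy":-0.007,"dz":0.02,"wx":-0.001,"wy":-0.002,"wz":0,"fingers":0},{"dx":0.1005,"dy":-0.007,"dz":0.06,"wx":-0.001,"wy":-0.0025,"wz":0,"fingers":0},{"dx":0.1005,"dy":-0.007,"dz":0.1,"wx":-0.001,"wy":-0.0025,"wz":0,"fingers":0},{"dx":0.1005,"dy":-0.007,"dz":0.13,"wx":-0.001,"wy":-0.0025,"wz":0,"fingers":0},{"dx":0.1005,"dy":-0.007,"dz":0.147,"wx":-0.001,"wy":-0.0025,"wz":0,"fingers":0},{"dx":0.1005,"dy":-0.007,"dz":0.147,"wx":-0.001,"wy":-0.0025,"wz":0,"fingers":0},{"dx":0.1005,"dy":-0.007,"dz":0.147,"wx":-0.001,"wy":-0.0025,"wz":0,"fingers":0},{"dx":0.1005,"dy":-0.007,"dz":0.147,"wx":-0.001,"wy":-0.0025,"wz":0,"fingers":0}]'; python3 cas.py 37 22 37 2.0208 4; python3 snap.py wrist w5; python3 snap.py scene s5
```

```text
clock: 7.85
tcp_pos: [0.5187, -0.2127, 0.0609]
eef_rot: [3.141, 0.001, 2.021]
ft_force: [-0.0, -0.2, -4.2]
grip_width: 0.0129
t 8.0 cas [37.03 22.42 60.56] rpy [3.1416e+00 8.0000e-04 2.0209e+00] F [-0.03 -0.31 -4.3 ] sd [0.22 0.55 0.22] w 0.0123 trq [0.03 0.04 0.04]
shift [ 0.0003 -0.0003  0.0236] turn [0.     0.0005 0.0001]
xc [-7.085e-01 -7.057e-01  5.000e-04] yc [-7.057e-01  7.085e-01  6.000e-04] up [-8.e-04  0.e+00 -1.e+00]
```

View pics/w5.png

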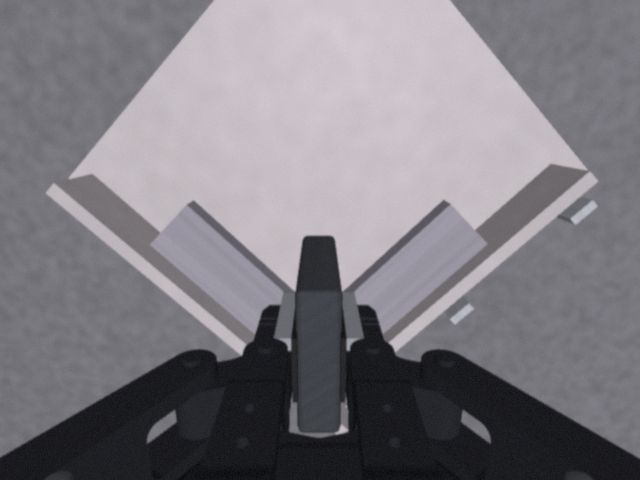

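View pics/s5.png

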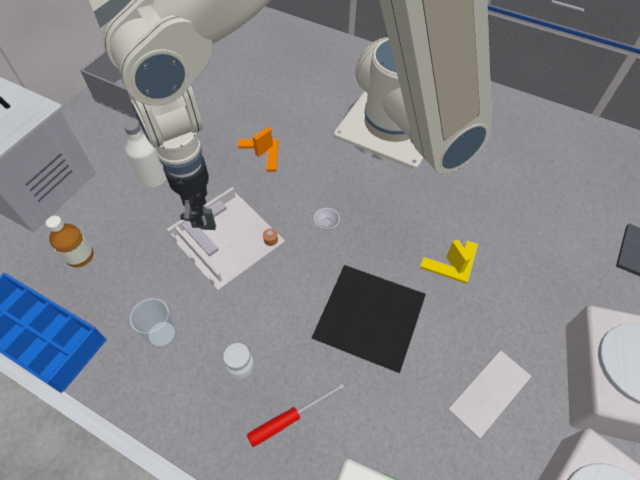

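Wrist view: the square hangs inside the casing, with the fixed wall on the left and the panel on the right, and both clear. I'll measure the clearances in the same image.

```bash
cat > fit5.py <<'E'
from h import *
import sys
n=sys.argv[1]; zl=float(sys.argv[2])  # expected leg top z
a=np.radians(-109.1); xc=np.array([np.cos(a),np.sin(a)]); yc=np.array([-xc[1],xc[0]]); C=np.array([.5094,-.1705])
im,W=cloud(n); z=W[...,2]; q=(W[...,:2]-C)*1000; X=q@xc; Y=q@yc
vv,uu=np.mgrid[0:480,0:640]; ok=(vv<352)
def edge(mask,u,v,sgn):  # fit extreme-v edge as function of u: percentile per bin
    b=np.arange(np.nanmin(u[mask]),np.nanmax(u[mask]),2.5); U=[];V=[]
    for i in range(len(b)-1):
        k=mask&(u>=b[i])&(u<b[i+1])
        if k.sum()>8: U.append((b[i]+b[i+1])/2); V.append(np.percentile(sgn*v[k],98)*sgn)
    U,V=np.array(U),np.array(V); p=np.polyfit(U,V,1); r=V-np.polyval(p,U); g=abs(r-np.median(r))<1; p=np.polyfit(U[g],V[g],1)
    return p,U[g].min(),U[g].max(),(V[g]-np.polyval(p,U[g])).std()
wt=ok&(abs(z-.0345)<.004)
fw=wt&(X>74)&(X<92); pn=wt&(Y>55)&(X<72)
p,l,h,s=edge(fw,Y,X,-1); print("wall inner: X(Y=40)=%.2f slope %.4f rad (%.0f..%.0f sd %.2f)"%(np.polyval(p,40),p[0],l,h,s))
p,l,h,s=edge(pn,X,Y,-1); print("panel inner: Y(X=40)=%.2f slope %.4f rad (%.0f..%.0f sd %.2f)"%(np.polyval(p,40),-p[0],l,h,s))
lt=ok&(abs(z-zl)<.004)&(X<79)&(vv>195)
L=lt&(uu<275)&(X>20); Rr=lt&(uu>362)&(Y>-5)
p,l,h,s=edge(L,Y,X,1); print("leg outer(+x): X(Y=40)=%.2f slope %.4f (%.0f..%.0f sd %.2f)"%(np.polyval(p,40),p[0],l,h,s))
p,l,h,s=edge(Rr,X,Y,1); print("leg outer(+y): Y(X=40)=%.2f slope %.4f (%.0f..%.0f sd %.2f)"%(np.polyval(p,40),-p[0],l,h,s))
print("z leg",np.median(z[L]),np.median(z[Rr]))
E
python3 fit5.py w5 .038
```

```text
wall inner: X(Y=40)=79.74 slope 0.0003 rad (-87..18 sd 0.12)
panel inner: Y(X=40)=62.01 slope 0.0302 rad (-73..27 sd 0.40)
leg outer(+x): X(Y=40)=70.38 slope 0.0042 (-41..14 sd 0.15)
leg outer(+y): Y(X=40)=69.64 slope 0.0130 (-68..27 sd 0.32)
z leg 0.03927453212636453 0.03907752088245811
```

```bash
sed -i 's/pn=wt&(Y>55)/pn=wt\&(Y>62)/; s/Rr=lt&(uu>362)&(Y>-5)/Rr=lt\&(uu>362)\&(Y>-5)\&(Y<62)/' fit5.py; python3 fit5.py w5 .038
```

```text
wall inner: X(Y=40)=79.74 slope 0.0003 rad (-87..18 sd 0.12)
panel inner: Y(X=40)=64.97 slope -0.0011 rad (-78..32 sd 0.11)
leg outer(+x): X(Y=40)=70.38 slope 0.0042 (-41..14 sd 0.15)
leg outer(+y): Y(X=40)=57.12 slope -0.0026 (-28..27 sd 0.13)
z leg 0.03927453212636453 0.039293774313652
```

```bash
python3 -m creep '[{"dx":0,"dy":0,"dz":0.01,"wx":0,"wy":0.0005,"wz":0,"fingers":0},{"dx":0,"dy":0,"dz":0.018,"wx":0,"wy":0.0005,"wz":0,"fingers":0},{"dx":0,"dy":0,"dz":0.022,"wx":0,"wy":0.0005,"wz":0,"fingers":0},{"dx":0,"dy":0,"dz":0.023,"wx":0,"wy":0.0005,"wz":0,"fingers":0},{"dx":-0.002,"dy":-0.002,"dz":0.023,"wx":0,"wy":0.0005,"wz":0,"fingers":0},{"dx":-0.004,"dy":-0.003,"dz":0.023,"wx":0,"wy":0.0005,"wz":0,"fingers":0},{"dx":-0.006,"dy":-0.003,"dz":0.023,"wx":0,"wy":0.0005,"wz":0,"fingers":0},{"dx":-0.0078,"dy":-0.002,"dz":0.023,"wx":0,"wy":0.0005,"wz":0,"fingers":0},{"dx":-0.0078,"dy":-0.002,"dz":0.023,"wx":0,"wy":0.0005,"wz":0,"fingers":0},{"dx":-0.0078,"dy":-0.002,"dz":0.023,"wx":0,"wy":0.0005,"wz":0,"fingers":0}]'; python3 cas.py 41 28 36 2.0208 4; python3 snap.py wrist w6; python3 fit5.py w6 .016
```

```text
clock: 9.35
tcp_pos: [0.5199, -0.2207, 0.0373]
eef_rot: [-3.141, -0.0, 2.021]
ft_force: [-0.5, 0.3, -4.4]
grip_width: 0.0127
t 9.5 cas [43.94 26.36 37.3 ] rpy [-3.1414e+00 -4.0000e-04  2.0208e+00] F [ 0.1  -0.25 -4.69] sd [0.3  0.25 0.66] w 0.0132 trq [-0.   -0.   -0.05]
shift [0.0009 0.0032 0.0013] turn [-0.0001 -0.0003  0.    ]
xc [-7.085e-01 -7.057e-01 -2.000e-04] yc [-7.057e-01  7.085e-01 -5.000e-04] up [ 4.e-04 -2.e-04 -1.e+00]
wall inner: X(Y=40)=79.68 slope -0.0002 rad (-87..16 sd 0.10)
panel inner: Y(X=40)=64.92 slope -0.0018 rad (-78..30 sd 0.08)
leg outer(+x): X(Y=40)=77.19 slope 0.0018 (-37..18 sd 0.14)
leg outer(+y): Y(X=40)=61.12 slope -0.0045 (-21..34 sd 0.17)
z leg 0.01602295795475589 0.016046279742556097
```

```bash
python3 -m creep '[{"dx":0,"dy":0,"dz":0.0004,"wx":0,"wy":0,"wz":0,"fingers":0},{"dx":0,"dy":0,"dz":0.0008,"wx":0,"wy":0,"wz":0,"fingers":0},{"dx":0,"dy":0,"dz":0.001,"wx":0,"wy":0,"wz":0,"fingers":0},{"dx":0,"dy":0,"dz":0.0012,"wx":0,"wy":0,"wz":0,"fingers":0},{"dx":-0.0008,"dy":0.0008,"dz":0.0013,"wx":0,"wy":0,"wz":0,"fingers":0},{"dx":-0.0015,"dy":0.0015,"dz":0.0013,"wx":0,"wy":0,"wz":0,"fingers":0},{"dx":-0.0015,"dy":0.0015,"dz":0.0013,"wx":0,"wy":0,"wz":0,"fingers":0},{"dx":-0.0015,"dy":0.0015,"dz":0.0013,"wx":0,"wy":0,"wz":0,"fingers":0},{"dx":-0.0015,"dy":0.0015,"dz":0.0013,"wx":0,"wy":0,"wz":0,"fingers":0},{"dx":-0.0015,"dy":0.0015,"dz":0.0013,"wx":0,"wy":0,"wz":0,"fingers":0}]'; python3 cas.py 41 28 36 2.0208 4
```

```text
clock: 10.8
tcp_pos: [0.5219, -0.2213, 0.036]
eef_rot: [-3.141, -0.0, 2.021]
ft_force: [-0.2, 0.2, -4.4]
grip_width: 0.0133
t 10.95 cas [43.96 28.49 36.04] rpy [-3.1414e+00 -4.0000e-04  2.0208e+00] F [-0.23  0.26 -4.53] sd [0.14 0.76 0.16] w 0.0129 trq [ 0.02 -0.02  0.03]
shift [0.0024 0.0017 0.    ] turn [-0.0001 -0.0002  0.    ]
xc [-7.085e-01 -7.057e-01 -1.000e-04] yc [-7.057e-01  7.085e-01 -4.000e-04] up [ 4.e-04 -2.e-04 -1.e+00]
```

```bash
python3 -m creep '[{"dx":0,"dy":0,"dz":0.0003,"wx":0,"wy":0,"wz":0,"fingers":0},{"dx":0,"dy":0,"dz":0.0006,"wx":0,"wy":0,"wz":0,"fingers":0},{"dx":0,"dy":0,"dz":0.0009,"wx":0,"wy":0,"wz":0,"fingers":0},{"dx":0,"dy":0,"dz":0.001,"wx":0,"wy":0,"wz":0,"fingers":0},{"dx":0,"dy":0,"dz":0.001,"wx":0,"wy":0,"wz":0,"fingers":0},{"dx":0,"dy":0,"dz":0.001,"wx":0,"wy":0,"wz":0,"fingers":0},{"dx":0,"dy":0,"dz":0.001,"wx":0,"wy":0,"wz":0,"fingers":0},{"dx":0,"dy":0,"dz":0.001,"wx":0,"wy":0,"wz":0,"fingers":0},{"dx":0,"dy":0,"dz":0.001,"wx":0,"wy":0,"wz":0,"fingers":0},{"dx":0,"dy":0,"dz":0.001,"wx":0,"wy":0,"wz":0,"fingers":0}]'; python3 cas.py 41 28 35 2.0208 4
```

```text
clock: 12.2
tcp_pos: [0.5219, -0.2214, 0.0354]
eef_rot: [-3.142, -0.0, 2.021]
ft_force: [-3.2, 2.3, 4.6]
grip_width: 0.0128
t 12.35 cas [43.95 28.5  35.38] rpy [-3.1415e+00 -1.0000e-04  2.0209e+00] F [-0.2  -3.8   5.66] sd [0.64 0.18 0.61] w 0.0131 trq [-0.71  0.13  0.02]
shift [0.0024 0.0017 0.0004] turn [-0.     -0.      0.0001]
xc [-0.7085 -0.7057  0.    ] yc [-7.057e-01  7.085e-01 -1.000e-04] up [ 1.e-04 -1.e-04 -1.e+00]
```

```bash
python3 -m creep '[{"dx":0,"dy":0,"dz":-0.0001,"wx":0,"wy":0,"wz":0,"fingers":0},{"dx":0,"dy":0,"dz":-0.0001,"wx":0,"wy":0,"wz":0,"fingers":0},{"dx":-0.0001,"dy":0.0001,"dz":-0.0001,"wx":0,"wy":0,"wz":0,"fingers":0},{"dx":-0.0002,"dy":0.0002,"dz":-0.0001,"wx":0,"wy":0,"wz":0,"fingers":0},{"dx":-0.0003,"dy":0.0003,"dz":-0.0001,"wx":0,"wy":0,"wz":0,"fingers":0},{"dx":-0.0004,"dy":0.0004,"dz":-0.0001,"wx":0,"wy":0,"wz":0,"fingers":0},{"dx":-0.0005,"dy":0.0005,"dz":-0.0001,"wx":0,"wy":0,"wz":0,"fingers":0},{"dx":-0.0006,"dy":0.0006,"dz":-0.0001,"wx":0,"wy":0,"wz":0,"fingers":0},{"dx":-0.0007,"dy":0.0007,"dz":-0.0001,"wx":0,"wy":0,"wz":0,"fingers":0},{"dx":-0.0007,"dy":0.0007,"dz":-0.0001,"wx":0,"wy":0,"wz":0,"fingers":0}]'; python3 cas.py 41 28 35 2.0208 4; python3 snap.py wrist w7; python3 fit5.py w7 .015
```

```text
clock: 13.6
tcp_pos: [0.5229, -0.2217, 0.0354]
eef_rot: [-3.142, -0.0, 2.021]
ft_force: [-1.6, 0.9, -2.4]
grip_width: 0.0129
t 13.75 cas [43.95 29.51 35.4 ] rpy [-3.1416e+00 -1.0000e-04  2.0208e+00] F [-0.25 -0.74 -2.6 ] sd [0.39 0.62 0.21] w 0.0132 trq [-0.09  0.03  0.01]
shift [0.0032 0.001  0.0004] turn [-0.     -0.0001  0.    ]
xc [-7.085e-01 -7.057e-01 -1.000e-04] yc [-7.057e-01  7.085e-01 -1.000e-04] up [ 1.e-04 -0.e+00 -1.e+00]
wall inner: X(Y=40)=79.69 slope 0.0001 rad (-86..19 sd 0.09)
panel inner: Y(X=40)=64.86 slope -0.0009 rad (-78..32 sd 0.09)
leg outer(+x): X(Y=40)=77.18 slope 0.0023 (-34..21 sd 0.12)
leg outer(+y): Y(X=40)=61.57 slope -0.0003 (-21..34 sd 0.17)
z leg 0.014131298062214886 0.014188076954548295
```

```bash
python3 -m creep '[{"dx":-0.0006,"dy":0.0006,"dz":0,"wx":0,"wy":0,"wz":0,"fingers":0},{"dx":-0.0013,"dy":0.0013,"dz":0,"wx":0,"wy":0,"wz":0,"fingers":0},{"dx":-0.002,"dy":0.002,"dz":0,"wx":0,"wy":0,"wz":0,"fingers":0},{"dx":-0.0027,"dy":0.0027,"dz":0,"wx":0,"wy":0,"wz":0,"fingers":0},{"dx":-0.0034,"dy":0.0034,"dz":0,"wx":0,"wy":0,"wz":0,"fingers":0},{"dx":-0.0041,"dy":0.0041,"dz":0,"wx":0,"wy":0,"wz":0,"fingers":0},{"dx":-0.0048,"dy":0.0048,"dz":0,"wx":0,"wy":0,"wz":0,"fingers":0},{"dx":-0.0055,"dy":0.0055,"dz":0,"wx":0,"wy":0,"wz":0,"fingers":0},{"dx":-0.006,"dy":0.006,"dz":0,"wx":0,"wy":0,"wz":0,"fingers":0},{"dx":-0.006,"dy":0.006,"dz":0,"wx":0,"wy":0,"wz":0,"fingers":0}]'; python3 cas.py 41 28 35 2.0208 4; python3 snap.py wrist w8; python3 fit5.py w8 .015
```

```text
clock: 15.05
tcp_pos: [0.5298, -0.2241, 0.0355]
eef_rot: [-3.14, -0.001, 2.021]
ft_force: [-6.0, 2.1, 2.5]
grip_width: 0.013
t 15.2 cas [43.94 36.83 35.44] rpy [-3.1399e+00 -1.5000e-03  2.0209e+00] F [ 0.3  -6.81  3.02] sd [0.22 0.38 0.58] w 0.0132 trq [-1.36 -0.06  0.16]
shift [ 0.0083 -0.0042  0.0005] turn [-0.0011 -0.0009  0.0001]
xc [-7.085e-01 -7.057e-01  1.000e-04] yc [-0.7057  0.7085 -0.0022] up [ 0.0015 -0.0017 -1.    ]
wall inner: X(Y=40)=79.69 slope 0.0005 rad (-83..24 sd 0.10)
panel inner: Y(X=40)=71.34 slope -0.0014 rad (-77..33 sd 0.10)
leg outer(+x): X(Y=40)=77.22 slope 0.0023 (-27..28 sd 0.14)
leg outer(+y): Y(X=40)=61.66 slope -0.0015 (-21..31 sd 0.13)
z leg 0.014311310588223325 0.014183940358612701
```

View pics/w8.png

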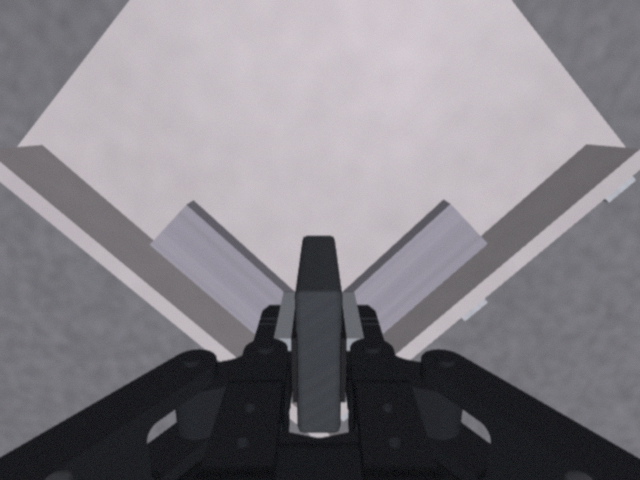

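```bash
python3 -m creep '[{"dx":-0.0006,"dy":0.0006,"dz":-0.0002,"wx":0,"wy":0,"wz":0,"fingers":0},{"dx":-0.001,"dy":0.001,"dz":-0.0002,"wx":0,"wy":0,"wz":0,"fingers":0},{"dx":-0.0014,"dy":0.0014,"dz":-0.0002,"wx":0,"wy":0,"wz":0,"fingers":0},{"dx":-0.0018,"dy":0.0018,"dz":-0.0002,"wx":0,"wy":0,"wz":0,"fingers":0},{"dx":-0.0022,"dy":0.0022,"dz":-0.0002,"wx":0,"wy":0,"wz":0,"fingers":0},{"dx":-0.0026,"dy":0.0026,"dz":-0.0002,"wx":0,"wy":0,"wz":0,"fingers":0},{"dx":-0.0029,"dy":0.0029,"dz":-0.0002,"wx":0,"wy":0,"wz":0,"fingers":0},{"dx":-0.0032,"dy":0.0032,"dz":-0.0002,"wx":0,"wy":0,"wz":0,"fingers":0},{"dx":-0.0032,"dy":0.0032,"dz":-0.0002,"wx":0,"wy":0,"wz":0,"fingers":0},{"dx":-0.0032,"dy":0.0032,"dz":-0.0002,"wx":0,"wy":0,"wz":0,"fingers":0}]'; python3 cas.py 41 28 35 2.0208 4; python3 snap.py wrist w9; python3 fit5.py w9 .015|grep inner
```

```text
clock: 16.5
tcp_pos: [0.5332, -0.2253, 0.0356]
eef_rot: [-3.139, -0.003, 2.021]
ft_force: [-6.3, 1.4, 1.5]
grip_width: 0.0129
t 16.65 cas [43.95 40.45 35.56] rpy [-3.1386e+00 -2.7000e-03  2.0209e+00] F [ 0.64 -6.42  1.15] sd [0.56 0.46 0.36] w 0.0129 trq [-1.37 -0.04  0.1 ]
shift [ 0.0109 -0.0067  0.0006] turn [-0.0019 -0.0017  0.    ]
xc [-7.085e-01 -7.057e-01  2.000e-04] yc [-0.7057  0.7085 -0.004 ] up [ 0.0027 -0.003  -1.    ]
wall inner: X(Y=40)=79.69 slope 0.0009 rad (-80..27 sd 0.14)
panel inner: Y(X=40)=74.86 slope -0.0014 rad (-78..32 sd 0.12)
```

```bash
python3 -m creep '[{"dx":-0.0005,"dy":0.0005,"dz":-0.0001,"wx":-0.001,"wy":-0.001,"wz":0,"fingers":0},{"dx":-0.0008,"dy":0.0008,"dz":-0.0001,"wx":-0.002,"wy":-0.0018,"wz":0,"fingers":0},{"dx":-0.001,"dy":0.001,"dz":-0.0001,"wx":-0.002,"wy":-0.0018,"wz":0,"fingers":0},{"dx":-0.0012,"dy":0.0012,"dz":-0.0001,"wx":-0.002,"wy":-0.0018,"wz":0,"fingers":0},{"dx":-0.0013,"dy":0.0013,"dz":-0.0001,"wx":-0.002,"wy":-0.0018,"wz":0,"fingers":0},{"dx":-0.0014,"dy":0.0014,"dz":-0.0001,"wx":-0.002,"wy":-0.0018,"wz":0,"fingers":0},{"dx":-0.0014,"dy":0.0014,"dz":-0.0001,"wx":-0.002,"wy":-0.0018,"wz":0,"fingers":0},{"dx":-0.0014,"dy":0.0014,"dz":-0.0001,"wx":-0.002,"wy":-0.0018,"wz":0,"fingers":0},{"dx":-0.0014,"dy":0.0014,"dz":-0.0001,"wx":-0.002,"wy":-0.0018,"wz":0,"fingers":0},{"dx":-0.0014,"dy":0.0014,"dz":-0.0001,"wx":-0.002,"wy":-0.0018,"wz":0,"fingers":0}]'; python3 cas.py 41 28 35 2.0208 4; python3 snap.py wrist w10; python3 fit5.py w10 .015|grep inner
```

```text
clock: 17.95
tcp_pos: [0.5333, -0.2253, 0.0355]
eef_rot: [-3.139, -0.002, 2.021]
ft_force: [-11.0, 3.2, 5.0]
grip_width: 0.0129
t 18.1 cas [43.98 40.51 35.56] rpy [-3.1390e+00 -2.2000e-03  2.0207e+00] F [  1.29 -10.98   5.1 ] sd [0.42 0.26 0.36] w 0.0129 trq [-2.21 -0.14  0.1 ]
shift [ 0.0109 -0.0068  0.0006] turn [-0.0017 -0.0014 -0.0001]
xc [-7.086e-01 -7.056e-01  3.000e-04] yc [-0.7056  0.7086 -0.0034] up [ 0.0022 -0.0026 -1.    ]
wall inner: X(Y=40)=79.66 slope 0.0004 rad (-80..28 sd 0.10)
panel inner: Y(X=40)=74.90 slope -0.0020 rad (-78..32 sd 0.11)
```

```bash
python3 -m creep '[{"dx":-0.0008,"dy":0.0003,"dz":-0.0002,"wx":-0.0017,"wy":-0.0014,"wz":0,"fingers":0},{"dx":-0.0014,"dy":0.0003,"dz":-0.0002,"wx":-0.0017,"wy":-0.0014,"wz":0,"fingers":0},{"dx":-0.0017,"dy":0,"dz":-0.0002,"wx":-0.0017,"wy":-0.0014,"wz":0,"fingers":0},{"dx":-0.002,"dy":-0.0003,"dz":-0.0002,"wx":-0.0017,"wy":-0.0014,"wz":0,"fingers":0},{"dx":-0.0023,"dy":-0.0006,"dz":-0.0002,"wx":-0.0017,"wy":-0.0014,"wz":0,"fingers":0},{"dx":-0.0024,"dy":-0.0007,"dz":-0.0002,"wx":-0.0017,"wy":-0.0014,"wz":0,"fingers":0},{"dx":-0.0024,"dy":-0.0007,"dz":-0.0002,"wx":-0.0017,"wy":-0.0014,"wz":0,"fingers":0},{"dx":-0.0024,"dy":-0.0007,"dz":-0.0002,"wx":-0.0017,"wy":-0.0014,"wz":0,"fingers":0},{"dx":-0.0024,"dy":-0.0007,"dz":-0.0002,"wx":-0.0017,"wy":-0.0014,"wz":0,"fingers":0},{"dx":-0.0024,"dy":-0.0007,"dz":-0.0002,"wx":-0.0017,"wy":-0.0014,"wz":0,"fingers":0}]'; python3 cas.py 41 28 35 2.0208 4; python3 snap.py wrist w11; python3 fit5.py w11 .015|grep -v "+y"
```

```text
clock: 19.4
tcp_pos: [0.5329, -0.2263, 0.0356]
eef_rot: [-3.141, -0.003, 2.022]
ft_force: [-4.5, 6.5, 2.7]
grip_width: 0.013
t 19.55 cas [45.06 40.46 35.54] rpy [-3.1413e+00 -3.0000e-03  2.0215e+00] F [-5.22 -7.39  2.85] sd [0.58 0.59 0.16] w 0.0129 trq [-1.61  0.96  0.14]
shift [ 0.0117 -0.006   0.0006] turn [-0.0002 -0.0019  0.0004]
xc [-0.708  -0.7062 -0.002 ] yc [-0.7062  0.708  -0.0023] up [ 3.e-03 -2.e-04 -1.e+00]
wall inner: X(Y=40)=79.63 slope -0.0006 rad (-80..30 sd 0.10)
panel inner: Y(X=40)=74.88 slope -0.0013 rad (-78..32 sd 0.09)
leg outer(+x): X(Y=40)=78.23 slope 0.0017 (-23..32 sd 0.12)
z leg 0.014382304827908698 0.014335920824947529
```

```bash
python3 -m creep '[{"dx":-0.0011,"dy":0.0001,"dz":-0.0002,"wx":0,"wy":-0.0015,"wz":0.0004,"fingers":0},{"dx":-0.0015,"dy":0.0001,"dz":-0.0002,"wx":0,"wy":-0.0019,"wz":0.0004,"fingers":0},{"dx":-0.0018,"dy":0.0001,"dz":-0.0002,"wx":0,"wy":-0.0019,"wz":0.0004,"fingers":0},{"dx":-0.0021,"dy":0.0001,"dz":-0.0002,"wx":0,"wy":-0.0019,"wz":0.0004,"fingers":0},{"dx":-0.0024,"dy":0.0001,"dz":-0.0002,"wx":0,"wy":-0.0019,"wz":0.0004,"fingers":0},{"dx":-0.0027,"dy":-0.0001,"dz":-0.0002,"wx":0,"wy":-0.0019,"wz":0.0004,"fingers":0},{"dx":-0.0027,"dy":-0.0001,"dz":-0.0002,"wx":0,"wy":-0.0019,"wz":0.0004,"fingers":0},{"dx":-0.0027,"dy":-0.0001,"dz":-0.0002,"wx":0,"wy":-0.0019,"wz":0.0004,"fingers":0},{"dx":-0.0027,"dy":-0.0001,"dz":-0.0002,"wx":0,"wy":-0.0019,"wz":0.0004,"fingers":0},{"dx":-0.0027,"dy":-0.0001,"dz":-0.0002,"wx":0,"wy":-0.0019,"wz":0.0004,"fingers":0}]'; python3 cas.py 41 28 35 2.0208 4; python3 snap.py wrist w12; python3 fit5.py w12 .015|grep -v "+y"
```

```text
clock: 20.85
tcp_pos: [0.5328, -0.2268, 0.0356]
eef_rot: [-3.141, -0.004, 2.022]
ft_force: [-6.9, 9.0, 4.5]
grip_width: 0.0132
t 21.0 cas [45.56 40.52 35.57] rpy [-3.1408 -0.0041  2.0219] F [-6.39 -9.8   5.01] sd [0.26 0.44 0.33] w 0.013 trq [-2.1   1.33  0.16]
shift [ 0.0121 -0.0056  0.0006] turn [-0.0005 -0.0026  0.0007]
xc [-0.7077 -0.7065 -0.0023] yc [-0.7065  0.7077 -0.0034] up [ 4.1e-03 -8.0e-04 -1.0e+00]
wall inner: X(Y=40)=79.69 slope 0.0006 rad (-81..29 sd 0.11)
panel inner: Y(X=40)=74.88 slope -0.0012 rad (-78..32 sd 0.10)
leg outer(+x): X(Y=40)=78.60 slope 0.0050 (-23..32 sd 0.14)
z leg 0.014465003307736923 0.014356367747215742
```

```bash
python3 -m creep '[{"dx":-0.0013,"dy":-0.0001,"dz":-0.0004,"wx":-0.0005,"wy":-0.0026,"wz":0.0005,"fingers":0},{"dx":-0.0016,"dy":-0.0004,"dz":-0.0005,"wx":-0.0005,"wy":-0.0026,"wz":0.0007,"fingers":0},{"dx":-0.0018,"dy":-0.0005,"dz":-0.0005,"wx":-0.0005,"wy":-0.0026,"wz":0.0007,"fingers":0},{"dx":-0.0019,"dy":-0.0006,"dz":-0.0005,"wx":-0.0005,"wy":-0.0026,"wz":0.0007,"fingers":0},{"dx":-0.002,"dy":-0.0007,"dz":-0.0005,"wx":-0.0005,"wy":-0.0026,"wz":0.0007,"fingers":0},{"dx":-0.0022,"dy":-0.0009,"dz":-0.0005,"wx":-0.0005,"wy":-0.0026,"wz":0.0007,"fingers":0},{"dx":-0.0022,"dy":-0.0009,"dz":-0.0005,"wx":-0.0005,"wy":-0.0026,"wz":0.0007,"fingers":0},{"dx":-0.0022,"dy":-0.0009,"dz":-0.0005,"wx":-0.0005,"wy":-0.0026,"wz":0.0007,"fingers":0},{"dx":-0.0022,"dy":-0.0009,"dz":-0.0005,"wx":-0.0005,"wy":-0.0026,"wz":0.0007,"fingers":0},{"dx":-0.0022,"dy":-0.0009,"dz":-0.0005,"wx":-0.0005,"wy":-0.0026,"wz":0.0007,"fingers":0}]'; python3 cas.py 41 28 35 2.0208 4; python3 snap.py wrist w13; python3 fit5.py w13 .015|grep -v "+y"
```

```text
clock: 22.3
tcp_pos: [0.5324, -0.2278, 0.0356]
eef_rot: [3.142, -0.003, 2.021]
ft_force: [-3.6, 7.8, -0.7]
grip_width: 0.0133
t 22.45 cas [46.59 40.48 35.59] rpy [ 3.1415e+00 -3.0000e-03  2.0216e+00] F [-6.13 -6.02 -1.13] sd [0.24 0.31 0.33] w 0.0131 trq [-1.32  1.17  0.02]
shift [ 0.0128 -0.0049  0.0006] turn [ 0.0001 -0.0019  0.0005]
xc [-0.708  -0.7062 -0.0022] yc [-0.7062  0.708  -0.0021] up [ 3.e-03  1.e-04 -1.e+00]
wall inner: X(Y=40)=79.73 slope 0.0004 rad (-82..28 sd 0.12)
panel inner: Y(X=40)=74.87 slope -0.0010 rad (-77..35 sd 0.09)
leg outer(+x): X(Y=40)=78.49 slope 0.0013 (-23..32 sd 0.15)
z leg 0.014412588544381821 0.014409572158170958
```

```bash
python3 -m creep '[{"dx":-0.0019,"dy":-0.0001,"dz":-0.0003,"wx":0,"wy":-0.0019,"wz":0.0005,"fingers":0},{"dx":-0.0024,"dy":-0.0001,"dz":-0.0003,"wx":0,"wy":-0.0019,"wz":0.0005,"fingers":0},{"dx":-0.0027,"dy":-0.0001,"dz":-0.0003,"wx":0,"wy":-0.0019,"wz":0.0005,"fingers":0},{"dx":-0.0029,"dy":-0.0001,"dz":-0.0003,"wx":0,"wy":-0.0019,"wz":0.0005,"fingers":0},{"dx":-0.0029,"dy":-0.0001,"dz":-0.0003,"wx":0,"wy":-0.0019,"wz":0.0005,"fingers":0},{"dx":-0.0029,"dy":-0.0001,"dz":-0.0003,"wx":0,"wy":-0.0019,"wz":0.0005,"fingers":0},{"dx":-0.0029,"dy":-0.0001,"dz":-0.0003,"wx":0,"wy":-0.0019,"wz":0.0005,"fingers":0},{"dx":-0.0029,"dy":-0.0001,"dz":-0.0003,"wx":0,"wy":-0.0019,"wz":0.0005,"fingers":0},{"dx":-0.0029,"dy":-0.0001,"dz":-0.0003,"wx":0,"wy":-0.0019,"wz":0.0005,"fingers":0},{"dx":-0.0029,"dy":-0.0001,"dz":-0.0003,"wx":0,"wy":-0.0019,"wz":0.0005,"fingers":0}]'; python3 cas.py 41 28 35 2.0208 4; python3 snap.py wrist w14; python3 snap.py side sd14; python3 fit5.py w14 .015
```

```text
clock: 23.75
tcp_pos: [0.5324, -0.2278, 0.0356]
eef_rot: [3.141, -0.005, 2.022]
ft_force: [-7.1, 13.2, 4.6]
grip_width: 0.0127
t 23.9 cas [46.62 40.48 35.59] rpy [ 3.1414 -0.0052  2.022 ] F [-10.53 -10.9    5.08] sd [0.29 0.12 0.32] w 0.0128 trq [-2.13  1.99 -0.03]
shift [ 0.0128 -0.0049  0.0007] turn [ 0.0001 -0.0033  0.0007]
xc [-0.7077 -0.7065 -0.0038] yc [-0.7065  0.7077 -0.0035] up [ 5.2e-03  2.0e-04 -1.0e+00]
wall inner: X(Y=40)=79.67 slope -0.0002 rad (-82..28 sd 0.11)
panel inner: Y(X=40)=74.93 slope -0.0017 rad (-77..35 sd 0.10)
leg outer(+x): X(Y=40)=78.62 slope 0.0025 (-23..32 sd 0.16)
leg outer(+y): Y(X=40)=61.74 slope -0.0013 (-19..34 sd 0.13)
z leg 0.014435542250219036 0.014438514455999238
```

View pics/w14.png

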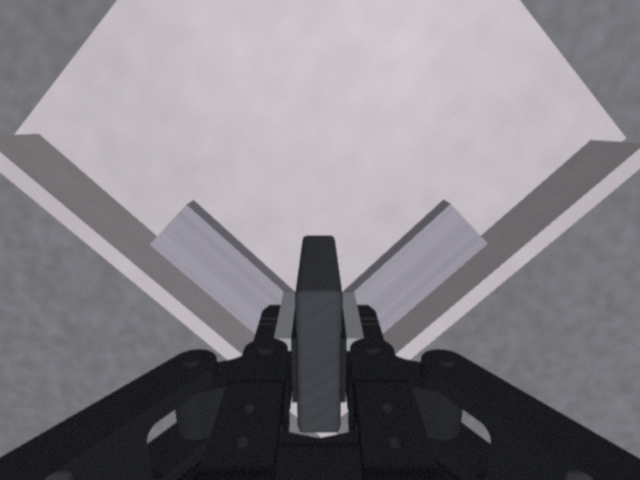

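Both directions are now blocked. The TCP didn't move while the force rose to about 10.5 N on each wall. I'll hold there with a lighter floor load.

```bash
python3 -m creep '[{"dx":-0.003,"dy":-0.0001,"dz":-0.0005,"wx":0,"wy":-0.0033,"wz":0.0006,"fingers":0},{"dx":-0.003,"dy":-0.0001,"dz":-0.0005,"wx":0,"wy":-0.0033,"wz":0.0006,"fingers":0},{"dx":-0.003,"dy":-0.0001,"dz":-0.0005,"wx":0,"wy":-0.0033,"wz":0.0006,"fingers":0},{"dx":-0.003,"dy":-0.0001,"dz":-0.0005,"wx":0,"wy":-0.0033,"wz":0.0006,"fingers":0},{"dx":-0.003,"dy":-0.0001,"dz":-0.0005,"wx":0,"wy":-0.0033,"wz":0.0006,"fingers":0},{"dx":-0.003,"dy":-0.0001,"dz":-0.0005,"wx":0,"wy":-0.0033,"wz":0.0006,"fingers":0},{"dx":-0.003,"dy":-0.0001,"dz":-0.0005,"wx":0,"wy":-0.0033,"wz":0.0006,"fingers":0},{"dx":-0.003,"dy":-0.0001,"dz":-0.0005,"wx":0,"wy":-0.0033,"wz":0.0006,"fingers":0},{"dx":-0.003,"dy":-0.0001,"dz":-0.0005,"wx":0,"wy":-0.0033,"wz":0.0006,"fingers":0},{"dx":-0.003,"dy":-0.0001,"dz":-0.0005,"wx":0,"wy":-0.0033,"wz":0.0006,"fingers":0}]'; python3 cas.py 41 28 35 2.0208 6; python3 fit5.py sd14 .015 >/dev/null 2>&1; python3 snap.py scene s15
```

```text
clock: 25.25
tcp_pos: [0.5324, -0.2278, 0.0356]
eef_rot: [3.141, -0.006, 2.022]
ft_force: [-6.8, 14.1, 2.8]
grip_width: 0.013
t 25.5 cas [46.65 40.48 35.63] rpy [ 3.1413 -0.0055  2.0224] F [-10.43 -10.76   3.03] sd [0.46 0.34 0.5 ] w 0.0128 trq [-2.16  2.02  0.01]
shift [ 0.0128 -0.0048  0.0007] turn [ 0.0002 -0.0035  0.001 ]
xc [-0.7074 -0.7068 -0.0041] yc [-0.7068  0.7074 -0.0037] up [ 5.5e-03  3.0e-04 -1.0e+00]
```

Run:
```python
import cv2
for n,(y0,y1,x0,x1) in {"sd14":(150,260,260,420),"s15":(170,300,140,300)}.items():
    im=cv2.imread(f"pics/{n}.png")[y0:y1,x0:x1]; cv2.imwrite(f"pics/{n}c.png",cv2.resize(im,None,fx=4,fy=4,interpolation=cv2.INTER_CUBIC))
```

```text
(no output)
```

View pics/s15c.png

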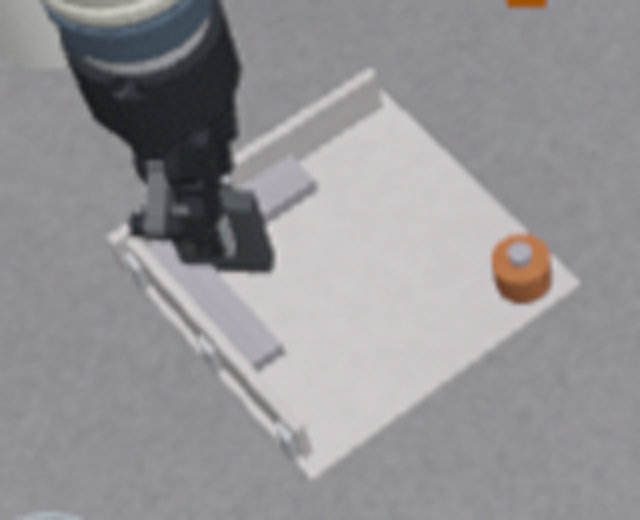

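View pics/sd14c.png

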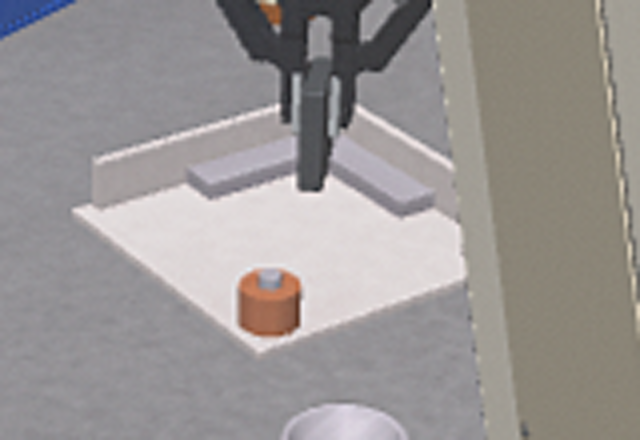

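The square lies flush along both walls and the panel is against its stops, from scene (170,235) to (213,280). I'll do one more hold slightly firmer, to cover any force taken up by friction.

```bash
python3 -m creep '[{"dx":-0.0031,"dy":0,"dz":-0.0006,"wx":0,"wy":-0.0035,"wz":0.0008,"fingers":0},{"dx":-0.0033,"dy":0,"dz":-0.0006,"wx":0,"wy":-0.0035,"wz":0.0008,"fingers":0},{"dx":-0.0035,"dy":0,"dz":-0.0006,"wx":0,"wy":-0.0035,"wz":0.0008,"fingers":0},{"dx":-0.0036,"dy":0,"dz":-0.0006,"wx":0,"wy":-0.0035,"wz":0.0008,"fingers":0},{"dx":-0.0036,"dy":0,"dz":-0.0006,"wx":0,"wy":-0.0035,"wz":0.0008,"fingers":0},{"dx":-0.0036,"dy":0,"dz":-0.0006,"wx":0,"wy":-0.0035,"wz":0.0008,"fingers":0},{"dx":-0.0036,"dy":0,"dz":-0.0006,"wx":0,"wy":-0.0035,"wz":0.0008,"fingers":0},{"dx":-0.0036,"dy":0,"dz":-0.0006,"wx":0,"wy":-0.0035,"wz":0.0008,"fingers":0},{"dx":-0.0036,"dy":0,"dz":-0.0006,"wx":0,"wy":-0.0035,"wz":0.0008,"fingers":0},{"dx":-0.0036,"dy":0,"dz":-0.0006,"wx":0,"wy":-0.0035,"wz":0.0008,"fingers":0}]'; python3 cas.py 41 35 60 2.0208 5
```

```text
clock: 26.8
tcp_pos: [0.5324, -0.2279, 0.0357]
eef_rot: [3.141, -0.007, 2.022]
ft_force: [-7.7, 16.2, 3.6]
grip_width: 0.013
t 27.0 cas [46.69 40.52 35.64] rpy [ 3.1414 -0.0065  2.0225] F [-12.11 -12.67   4.19] sd [0.5  0.45 0.65] w 0.0132 trq [-2.38  2.39 -0.07]
shift [ 0.0081  0.0001 -0.0243] turn [ 0.0001 -0.0042  0.0011]
xc [-0.7073 -0.7069 -0.0048] yc [-0.7069  0.7073 -0.0045] up [ 6.5e-03  2.0e-04 -1.0e+00]
```

```bash
python3 -m creep '[{"dx":0.001,"dy":0,"dz":-0.0003,"wx":0,"wy":-0.004,"wz":0.001,"fingers":0},{"dx":0.003,"dy":0,"dz":-0.0005,"wx":0,"wy":-0.004,"wz":0.001,"fingers":0},{"dx":0.006,"dy":0,"dz":-0.001,"wx":0,"wy":-0.004,"wz":0.001,"fingers":0},{"dx":0.008,"dy":0,"dz":-0.002,"wx":0,"wy":-0.004,"wz":0.001,"fingers":0},{"dx":0.008,"dy":0,"dz":-0.008,"wx":0,"wy":-0.004,"wz":0.001,"fingers":0},{"dx":0.008,"dy":0,"dz":-0.025,"wx":0,"wy":-0.004,"wz":0.001,"fingers":0},{"dx":0.008,"dy":0,"dz":-0.06,"wx":0,"wy":-0.004,"wz":0.001,"fingers":0},{"dx":0.008,"dy":0,"dz":-0.1,"wx":0,"wy":-0.004,"wz":0.001,"fingers":0},{"dx":0.008,"dy":0,"dz":-0.15,"wx":0,"wy":-0.004,"wz":0.001,"fingers":0},{"dx":0.008,"dy":0,"dz":-0.17,"wx":0,"wy":-0.004,"wz":0.001,"fingers":0}]'; python3 goto.py .52 .18 .13 2.16
```

```text
clock: 28.25
tcp_pos: [0.5302, -0.2223, 0.2094]
eef_rot: [3.139, 0.004, 2.021]
ft_force: [-0.7, 0.4, -4.8]
grip_width: 0.0127
t 28.25 tcp [ 0.5302 -0.2223  0.2094] rpy [3.1388 0.0038 2.0209] F [-0.71  0.38 -4.82] w 0.0127
shift [0.3669 0.1656 0.0784] turn [ 0.0016  0.0025 -0.0886]
```

```bash
python3 -m creep '[{"dx":0.03,"dy":0.014,"dz":0,"wx":0.001,"wy":0.002,"wz":-0.01,"fingers":0},{"dx":0.08,"dy":0.036,"dz":0,"wx":0.0016,"wy":0.0025,"wz":-0.02,"fingers":0},{"dx":0.135,"dy":0.061,"dz":0.005,"wx":0.0016,"wy":0.0025,"wz":-0.03,"fingers":0},{"dx":0.19,"dy":0.086,"dz":0.01,"wx":0.0016,"wy":0.0025,"wz":-0.04,"fingers":0},{"dx":0.245,"dy":0.11,"dz":0.02,"wx":0.0016,"wy":0.0025,"wz":-0.055,"fingers":0},{"dx":0.295,"dy":0.133,"dz":0.04,"wx":0.0016,"wy":0.0025,"wz":-0.07,"fingers":0},{"dx":0.335,"dy":0.152,"dz":0.06,"wx":0.0016,"wy":0.0025,"wz":-0.08,"fingers":0},{"dx":0.367,"dy":0.165,"dz":0.078,"wx":0.0016,"wy":0.0025,"wz":-0.0886,"fingers":0},{"dx":0.367,"dy":0.165,"dz":0.078,"wx":0.0016,"wy":0.0025,"wz":-0.0886,"fingers":0},{"dx":0.367,"dy":0.165,"dz":0.078,"wx":0.0016,"wy":0.0025,"wz":-0.0886,"fingers":0}]'; python3 goto.py .517 .184 .0345 2.16; python3 snap.py scene s17
```

```text
clock: 29.5
tcp_pos: [0.5196, 0.1797, 0.1309]
eef_rot: [3.141, 0.001, 2.16]
ft_force: [0.3, -0.1, -3.8]
grip_width: 0.0131
t 29.5 tcp [0.5196 0.1797 0.1309] rpy [3.1412e+00 7.0000e-04 2.1603e+00] F [ 0.29 -0.14 -3.77] w 0.0131
shift [0.0051 0.0002 0.0964] turn [0.0003 0.0004 0.0002]
```

View pics/s17.png

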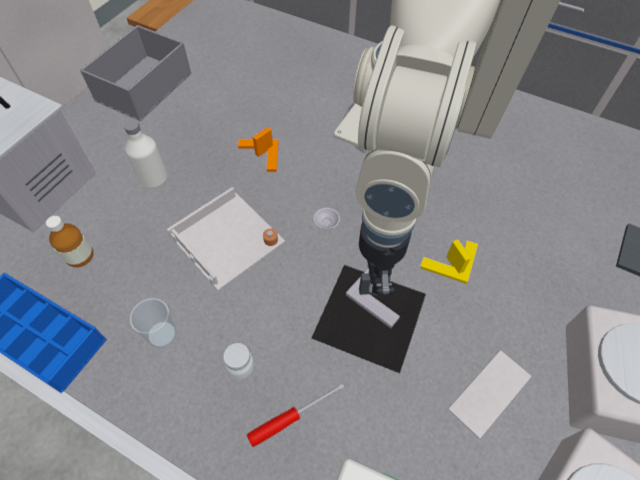

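Run:
```python
from h import *
a=np.radians(-109.1); xc=np.array([np.cos(a),np.sin(a)]); yc=np.array([-xc[1],xc[0]]); C=np.array([.5094,-.1705])
for n in ["scene0","s17"]:
    im,W=cloud(n); z=W[...,2]; q=(W[...,:2]-C)*1000; X=q@xc; Y=q@yc
    m=(abs(z-.035)<.003)&(Y>55)&(Y<90)&(X>-75)&(X<65); print(n,m.sum(),np.median(Y[m]))
```

```text
scene0 171 67.77433246942182
s17 178 77.68517700994724
```

The panel has moved 9.9 mm and stayed against the stops, and the square hangs over the mat at (372,302). Now I'll lower it.

```bash
python3 -m creep '[{"dx":0.005,"dy":0,"dz":0.03,"wx":0,"wy":0,"wz":0,"fingers":0},{"dx":0.005,"dy":0,"dz":0.06,"wx":0,"wy":0,"wz":0,"fingers":0},{"dx":0.005,"dy":0,"dz":0.08,"wx":0,"wy":0,"wz":0,"fingers":0},{"dx":0.005,"dy":0,"dz":0.09,"wx":0,"wy":0,"wz":0,"fingers":0},{"dx":0.005,"dy":0,"dz":0.095,"wx":0,"wy":0,"wz":0,"fingers":0},{"dx":0.005,"dy":0,"dz":0.0965,"wx":0,"wy":0,"wz":0,"fingers":0},{"dx":0.005,"dy":0,"dz":0.097,"wx":0,"wy":0,"wz":0,"fingers":0},{"dx":0.005,"dy":0,"dz":0.0973,"wx":0,"wy":0,"wz":0,"fingers":0},{"dx":0.005,"dy":0,"dz":0.0973,"wx":0,"wy":0,"wz":0,"fingers":0},{"dx":0.005,"dy":0,"dz":0.0973,"wx":0,"wy":0,"wz":0,"fingers":0}]'; python3 goto.py .517 .184 .0334 2.16
```

```text
clock: 30.8
tcp_pos: [0.5172, 0.1835, 0.034]
eef_rot: [3.141, 0.001, 2.16]
ft_force: [0.2, -0.6, -5.1]
grip_width: 0.013
t 30.8 tcp [0.5172 0.1835 0.034 ] rpy [3.1406e+00 9.0000e-04 2.1596e+00] F [ 0.24 -0.59 -5.14] w 0.013
shift [0.0006 0.0001 0.0006] turn [ 0.0006  0.0006 -0.0003]
```

Next I'll lower another 0.7 mm to contact, then open partway.

```bash
python3 -m creep '[{"dx":0,"dy":0,"dz":0.0003,"wx":0,"wy":0,"wz":0,"fingers":0},{"dx":0,"dy":0,"dz":0.0005,"wx":0,"wy":0,"wz":0,"fingers":0},{"dx":0,"dy":0,"dz":0.0007,"wx":0,"wy":0,"wz":0,"fingers":0},{"dx":0,"dy":0,"dz":0.0007,"wx":0,"wy":0,"wz":0,"fingers":0},{"dx":0,"dy":0,"dz":0.0007,"wx":0,"wy":0,"wz":0,"fingers":0},{"dx":0,"dy":0,"dz":0.0007,"wx":0,"wy":0,"wz":0,"fingers":0},{"dx":0,"dy":0,"dz":0.0007,"wx":0,"wy":0,"wz":0,"fingers":0},{"dx":0,"dy":0,"dz":0.0007,"wx":0,"wy":0,"wz":0,"fingers":0},{"dx":0,"dy":0,"dz":0.0007,"wx":0,"wy":0,"wz":0,"fingers":0},{"dx":0,"dy":0,"dz":0.0007,"wx":0,"wy":0,"wz":0,"fingers":0}]'
```

```text
clock: 32.05
tcp_pos: [0.5173, 0.1835, 0.0334]
eef_rot: [3.14, 0.001, 2.16]
ft_force: [-0.9, -0.6, 1.1]
grip_width: 0.0132
```

The force changed from −5 to +1 N, so the square rests on the mat. Now I'll release it and retreat upward.

```bash
python3 -m creep '[{"dx":0,"dy":0,"dz":0,"wx":0,"wy":0,"wz":0,"fingers":0.3},{"dx":0,"dy":0,"dz":0,"wx":0,"wy":0,"wz":0,"fingers":0.6},{"dx":0,"dy":0,"dz":0,"wx":0,"wy":0,"wz":0,"fingers":0.8},{"dx":0,"dy":0,"dz":0,"wx":0,"wy":0,"wz":0,"fingers":0.8},{"dx":0,"dy":0,"dz":0,"wx":0,"wy":0,"wz":0,"fingers":0.8},{"dx":0,"dy":0,"dz":-0.02,"wx":0,"wy":0,"wz":0,"fingers":0.8},{"dx":0,"dy":0,"dz":-0.06,"wx":0,"wy":0,"wz":0,"fingers":0.8},{"dx":0,"dy":0,"dz":-0.11,"wx":0,"wy":0,"wz":0,"fingers":0.8},{"dx":0,"dy":0,"dz":-0.16,"wx":0,"wy":0,"wz":0,"fingers":0.8},{"dx":0,"dy":0,"dz":-0.17,"wx":0,"wy":0,"wz":0,"fingers":0.8}]'; python3 snap.py wrist w20; python3 snap.py scene s20; sed -i '/^measure("w1")/d' meas.py; python3 -c "
from meas import *
measure('w20')" | head -3
python3 - <<'E'
from h import *
a=np.radians(-109.1); xc=np.array([np.cos(a),np.sin(a)]); yc=np.array([-xc[1],xc[0]]); C=np.array([.5094,-.1705])
im,W=cloud("s20"); z=W[...,2]; q=(W[...,:2]-C)*1000; X=q@xc; Y=q@yc
m=(abs(z-.035)<.003)&(Y>55)&(Y<90)&(X>-75)&(X<65); print("panel Y",m.sum(),np.median(Y[m]))
E
```

```text
clock: 33.3
tcp_pos: [0.5182, 0.1838, 0.2068]
eef_rot: [3.135, 0.003, 2.16]
ft_force: [1.3, -0.3, -0.5]
grip_width: 0.0682
mat ((517.1426391601562, 184.18740844726562), (176.9536590576172, 176.71791076660156), 6.4198198318481445) z 0.002143535901025423
ribtop 1304 ((518.102783203125, 183.75033569335938), (13.51608943939209, 49.33832550048828), 33.90848922729492) 0.06700969397218029
legs z 0.01192825115880275 9317
panel Y 168 77.741985933834
```

View pics/w20.png

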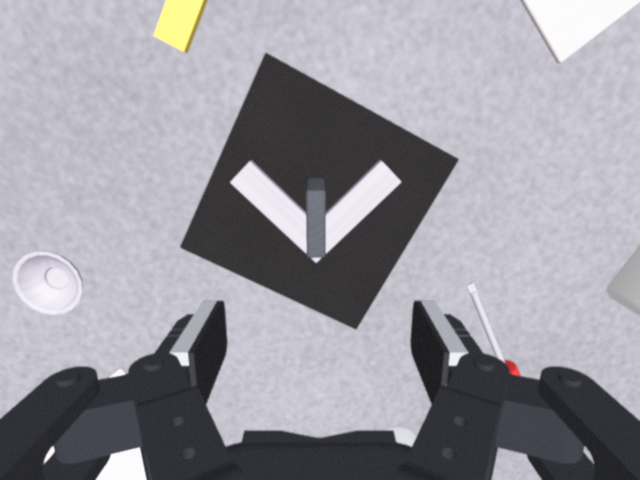

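View pics/s20.png

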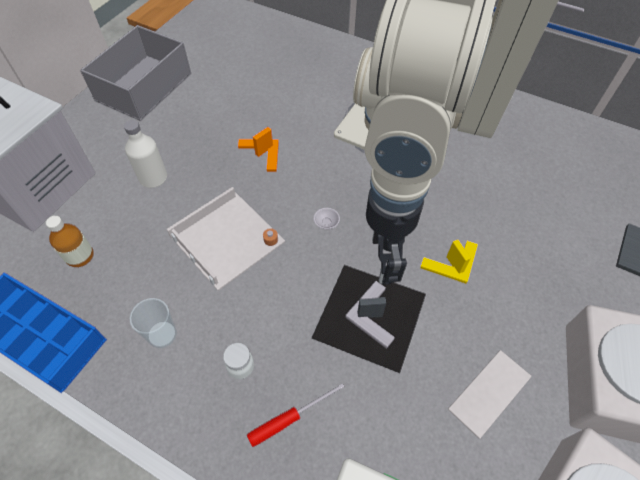

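The wrist view shows the square flat at (316,220) within 1 mm of the mat's centre and the fingers clear. The scene view shows the panel still at its stops and the bystanders unmoved.

```bash
python3 -c "
from cell import close_job
print(close_job())"
```

```text
the job is handed in; nothing more can be done
None
```

I pushed the loose panel home with the square, held the square in the casing corner, and laid it back in the middle of its mat. I handed the job in at about 33 s; no verdict was reported.

**Pressing:** The panel moved 9.9 mm to its stops. With the square resting lightly on the floor, I held it for more than 2.5 s at about 10.5–12.7 N on each side, measured at the wrist. The arm stopped advancing while the force rose, so the panel was against rigid stops. Wrist force includes floor friction of up to about 2 N and some friction along the walls, so the force on each wall may have been a few newtons lower. The square tilted by about 0.005 rad, and its turn relative to the casing was within about 0.003 rad.

**Last checks:**
- **Square:** its rib is within about 1 mm of the mat centre, the square is flat, and the fingers are open and 17 cm above it.
- **Panel:** it did not move when I lifted the square out, with readings of 77.7 mm both times.
- **Bystanders:** none looks moved in the final scene picture.

**Disagreement:** The camera showed the panel about 1 mm short of the stops. That is within camera error, and I trusted the contact forces instead.

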